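# Make up two bar service kits

### The job

Make up the two service kits from the stock standing in a row along the front of the bar. The long two-pocket caddy gets the half bottle in its large pocket and the bar-headed stopper in its small one; the square three-pocket caddy gets the steel cup in its large pocket and the ball-headed and disc-headed stoppers in its two small ones, either way round. Everything must end standing upright on the bottom of its pocket; keep hold of the bottle until it stands in its pocket, do not let it drop, and leave the empty votive glass and the upturned wine glass where they are.

Things in the scene. Friction and masses are not known exactly. Their poses are not given: they have to be found in the camera images.
- half_bottle: full half-bottle of red wine with red foil capsule, upright in the stock row near the front edge (the bottles in the white wire cages and one standing far to the left are not part of the job). 235 mm high, about 0.66 kg; body 58 mm across up to 100 mm, then shoulder; neck about 31 mm across at its thickest, from 150 to 234 mm up. Origin: centre of the underside, z up.
- steel_cup: upright open steel cup with a strap handle, in the stock row; body about 56 mm across, 92 mm high, 0.17 kg. Origin: on the underside, but 10 mm off the body's axis: the body's axis is at +10 mm along its own y; the handle points along its own -y, reaching 40 mm from the origin. Grip the body across its own x axis.
- ball_stopper: bottle stopper standing on its cork: cork 28 mm across (26 at the foot) and 30 mm high, under a brushed steel head: a ball 38 mm across with its centre 46 mm up, 65 mm high in all. Origin: centre of the cork's underside, z up. 0.08 kg. Starts upright in the stock row near the front edge.
- disc_stopper: bottle stopper standing on its cork: cork 28 mm across (26 at the foot) and 30 mm high, under a brushed steel head: a flat round disc 52 mm across, from 30 to 42 mm up. Origin: centre of the cork's underside, z up. 0.08 kg. Starts upright in the stock row near the front edge.
- bar_stopper: bottle stopper standing on its cork: cork 28 mm across (26 at the foot) and 30 mm high, under a brushed steel head: a straight crossbar 70 mm long (along its own y), 18 mm wide (its own x), from 30 to 46 mm up. Origin: centre of the cork's underside, z up. 0.08 kg. Starts upright in the stock row near the front edge.
- long_caddy: long caddy: dark wooden board 105 mm (its x) by 235 mm (its y), 20 mm high, fixed to the bar, with two round cork-lined pockets 10 mm deep (pocket floor 10 mm above the bar): the large one 82 mm across centred at x 0, y -55 mm, the small one 46 mm across at x 0, y +65 mm. Origin: centre of the underside, z up. Either on the left or the right half of the bar.
- square_caddy: square caddy: dark wooden board 170 by 170 mm, 20 mm high, fixed to the bar, with three round cork-lined pockets 10 mm deep (pocket floor 10 mm above the bar): the large one 82 mm across centred at x -35 mm, y 0, two small ones 46 mm across at x +45 mm, y +47 mm and y -47 mm. Origin: centre of the underside, z up. On the other half of the bar from the long caddy.
- votive: bystander: empty low bowl-shaped votive glass, 74 mm across, 43 mm high, standing behind and between the caddies. Origin: centre of the underside. Leave it.
- wine_glass: bystander: wine glass standing upside down, 81 mm across, 202 mm high, left of the work; the nearer to the robot of two such glasses. Origin: centre of the rim's plane on the bar. Leave it.
Things that resemble listed ones, but are neither listed nor needed, are in the scene too. Leave any brown look-alike of the half_bottle alone. Leave any black look-alike of the bar_stopper alone.

How it is judged:
By the outcome, as a careful person would: the job done as asked, in the order asked, and still so for the second after the job is handed in, with the robot touching nothing.
It also fails if it takes over 131 s, if anything falls off the work surface, if the arm or the gripper's body presses on something with over 40 N, if the wrist force passes 120 N, or if a joint passes its speed limit or range.

### The arm

A 6-joint arm with a two-finger parallel gripper is mounted at the origin on a cart in front of the work surface, level with it; the furniture and walls round the work are solid. World frame = base frame: x ahead of the robot, y to its left, z up, the work surface at z = 0. Lengths are in m, angles in rad, forces in N, time in s.
With the tool pointing down it reaches from about 0.325 to 0.775 m from the base axis. Payload 5.5 kg.
Tool frame: the origin (TCP) lies at the very end of the fingers, on their centre line; the grasp point (between the pads) lies 19 mm behind it; y points along the fingers, x is the direction in which the jaws open and shut, and the axes are right-handed (so a half turn about y gives the same grasp; the last joint's range is limited). The gripper opens to 88 mm and grips with 3 to 60 N. Pads are 20 mm wide; open, the fingers measure 115 mm over their backs; the gripper's body (75 mm by 178 mm) begins 61 mm behind the grasp point.
Start: joints at [1.065, 0.091, 1.231, -0, 1.82, -0.057], TCP at [0.26, 0.541, 0.223] pointing down, gripper open.
Joint ranges: [-2.87, 2.87], [-0.86, 2.18], [0.17, 2.46], [-1.51, 4.65], [0.06, 2.69], [-2.65, 2.65]. Speed limits (rad/s): [2.57, 2.57, 3.01, 3.14, 3.14, 3.14].

### API

Orientations are given as a unit quaternion [w, x, y, z].
In Python, from workcell import monitor, snapshot, get_calibration, ctrl gives the robot as it stands. The module is installed in compiled form; this text tells all that it offers.
- The arm moves only by the tool step_arm, never from a script. Its argument "commands" is a list of rows, each a list of 5 numbers: the opening, from -1 (shut) to 1 (fully open), so that 0 is half open, then the shift along the tool's x, y, z in mm, then the turn about the tool's y in degrees. A call has 1 to 20 rows; each row is the pose to reach, as a shift and turn from the pose commanded when the call began, along the tool's axes at that moment; what a row does not reach only later rows make up. A row lasts 1/12 s, in which the tool goes at most 41.7 mm and 7.16 degrees, less where a joint would pass 70% of its speed; a pose out of reach is approached as far as the arm can. A call with a gripper value outside its range is refused whole. The fingers move at their own pace and stop on an object; "force" is the grip in N (left out, the last holds). Time passes only in rows, so rows that repeat a pose let the fingers close. It gives the time, the measured TCP pose, the force and the opening at its end, in the units of the state.
- monitor.read_state(): the state, without advancing time (a new reading comes with each control period).
- snapshot(name): name is "side" or "top"; returns the picture (400x640x3 uint8, red, green, blue); there is no depth.
- get_calibration(name): a dict with "K" (3x3 intrinsics, pixels), "k1" (the pictures are not rectified: a ray, as slopes to the right and down, at radius r is drawn at 1 + k1 r^2 times it, then the intrinsics apply), "cam_to_world" (4x4, takes a point from camera to world coordinates). Camera axes: x right, y down, z forward; pixel columns grow to the right and rows downward; lengths in m; the calibration is good to about 2 mm. A picture is of the moment at which its call begins. get_calibration takes no time and is no camera call.
- ctrl.sign_off(): hands the job in, once; it reports no verdict.
The state is a dict: "t": time; "joint_positions": joint angles; "dq": joint speeds; "joint_efforts": joint torques, N m; "ee_pos": TCP position; "eef_rot": TCP orientation; "wrist_force": force on the tool from outside, world axes, zero at the start; "ft_torque": the same for the moment, N m; "finger_gap": finger opening in m.
Only numpy, scipy, OpenCV 4.12 (cv2) and the standard library are available. Lean on these libraries where they do the work, as an engineer would, in place of code of your own. Each camera call takes 0.05 s, during which the arm holds its last target.

## Working session

There is one attempt and no reset: what is moved stays moved. The work goes in short steps, Python scripts to look and compute and a tool call to move; the robot and the scene stay as the last step left them, time stands still between calls to the robot, and variables do not carry over. Pictures are saved under pics/ and viewed, and the job is handed in when it is done.

Besides the shell and the picture viewer there is one more tool, called as name(argument=value, ...), one argument or row to a line, values as JSON. step_arm: Moves the arm, as the interface text tells. Its arguments: {"type":"object","properties":{"commands":{"type":"array","items":{"type":"array","items":{"type":"number"}}},"force":{"type":"number"}},"required":["commands"]}

```bash
mkdir -p pics; ls; python3 - <<'E'
from workcell import monitor, snapshot, get_calibration
import cv2,numpy as np
np.set_printoptions(precision=4,suppress=True)
for n in("side","top"):
    im=snapshot(n); cv2.imwrite(f"pics/{n}0.png",im[:,:,::-1])
    c=get_calibration(n); print(n,c["K"],c["k1"]);print(c["cam_to_world"])
print(monitor.read_state())
E
```

```text
pics
side [[393.6388   0.     329.6081]
 [  0.     393.6388 202.0817]
 [  0.       0.       1.    ]] -0.06370711831082633
[[ 0.9917 -0.08    0.1005  0.4656]
 [-0.127  -0.4963  0.8588 -0.8068]
 [-0.0189 -0.8645 -0.5024  0.5712]
 [ 0.      0.      0.      1.    ]]
top [[479.3627   0.     316.5832]
 [  0.     479.3627 199.3129]
 [  0.       0.       1.    ]] -0.09687030408118004
[[-0.0238 -0.997   0.0731  0.4597]
 [-0.9996  0.0228 -0.0138  0.0914]
 [ 0.0121 -0.0734 -0.9972  1.3129]
 [ 0.      0.      0.      1.    ]]
{'t': 0.1, 'joint_positions': array([ 1.0653,  0.0918,  1.2317,  0.    ,  1.8198, -0.0567]), 'dq': array([ 0.    , -0.0023, -0.0015,  0.0016,  0.0003,  0.0009]), 'joint_efforts': array([  0.0036, -44.7853, -40.7571,   0.0699,   0.0284,  -0.0001]), 'ee_pos': array([0.2602, 0.5404, 0.2216]), 'eef_rot': array([-0.5984,  0.599 ,  0.3757, -0.3767]), 'wrist_force': array([-0.2993,  0.139 , -0.0462]), 'ft_torque': array([ 0.0532, -0.0016, -0.0603]), 'finger_gap': 0.08752957040835993}
```

View pics/side0.png

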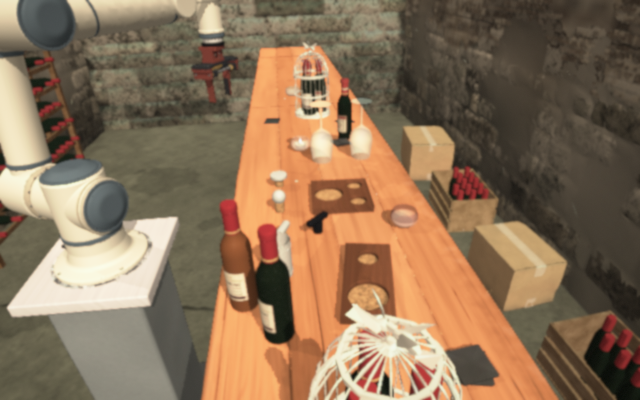

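View pics/top0.png

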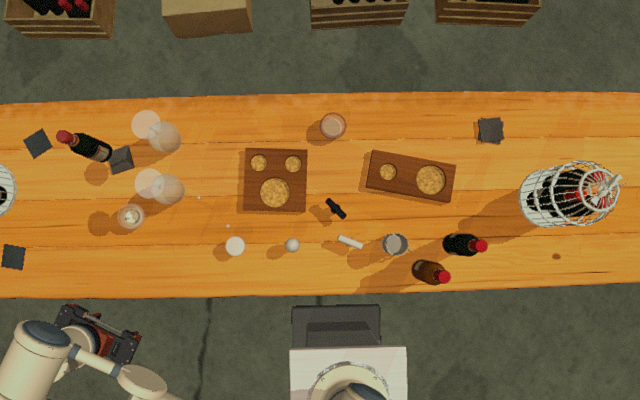

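The top view shows, from left to right in the front row: disc (235,246), ball (292,245), bar (350,242), cup (395,244), the green half bottle (462,245) and the brown look-alike (430,272). The square caddy is at (275,180), the long caddy at (411,177) and the black look-alike bar at (336,208).

```bash
cat > h.py <<'E'
import cv2,numpy as np
from workcell import get_calibration
np.set_printoptions(precision=4,suppress=True)
C={n:get_calibration(n) for n in("side","top")}
def ray(n,uv):
    c=C[n];D=np.array([c["k1"],0,0,0,0.])
    p=cv2.undistortPoints(np.array(uv,float).reshape(-1,1,2),c["K"],D).reshape(-1,2)
    T=c["cam_to_world"];d=np.c_[p,np.ones(len(p))]@T[:3,:3].T
    return T[:3,3],d
def on(n,uv,z):
    o,d=ray(n,uv); return o+d*((z-o[2])/d[:,2])[:,None]
def proj(n,P):
    c=C[n];T=np.linalg.inv(c["cam_to_world"]);R=T[:3,:3];t=T[:3,3]
    return cv2.projectPoints(np.array(P,float).reshape(-1,1,3),cv2.Rodrigues(R)[0],t,c["K"],np.array([c["k1"],0,0,0,0.]))[0].reshape(-1,2)
def crop(src,dst,x0,y0,x1,y1,s):
    im=cv2.imread(src)[y0:y1,x0:x1];cv2.imwrite(dst,cv2.resize(im,None,fx=s,fy=s,interpolation=cv2.INTER_CUBIC))
E
python3 - <<'E'
from h import *
crop("pics/top0.png","pics/tc1.png",215,135,375,260,5)
crop("pics/top0.png","pics/tc2.png",330,135,490,260,5)
crop("pics/side0.png","pics/sc1.png",240,140,400,260,5)
crop("pics/side0.png","pics/sc2.png",220,200,380,320,5)
E
```

```text
(no output)
```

View pics/tc1.png

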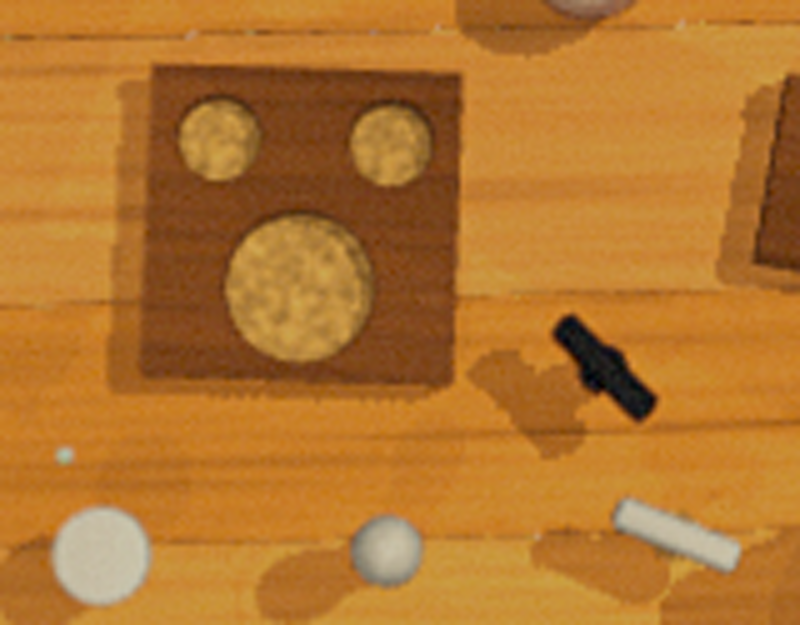

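View pics/tc2.png

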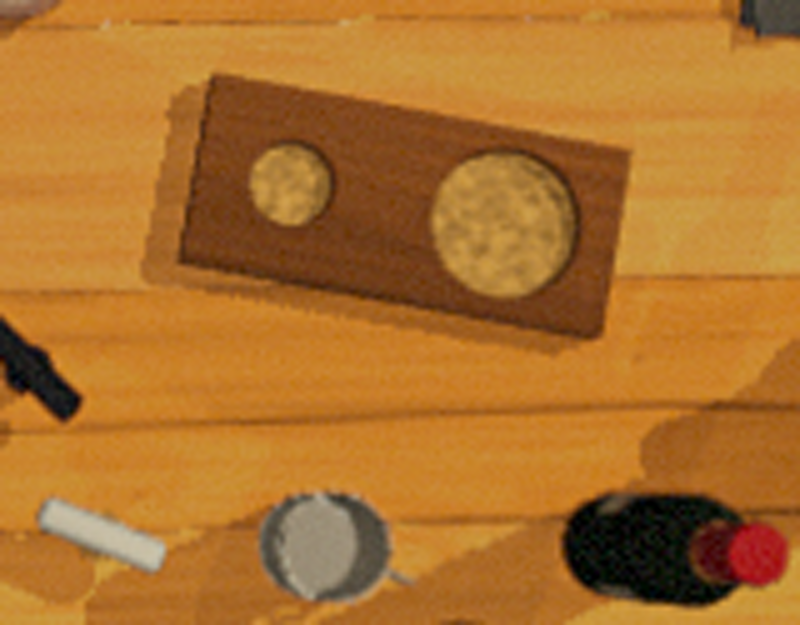

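View pics/sc1.png

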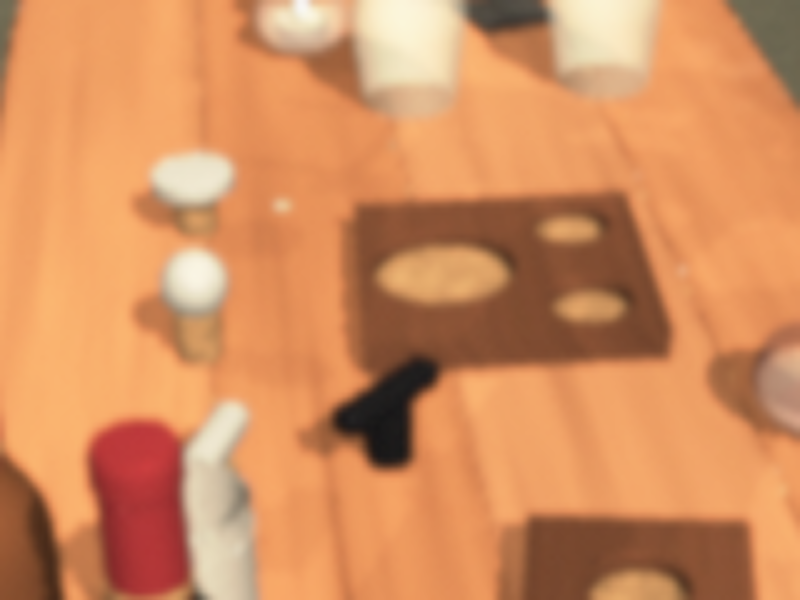

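View pics/sc2.png

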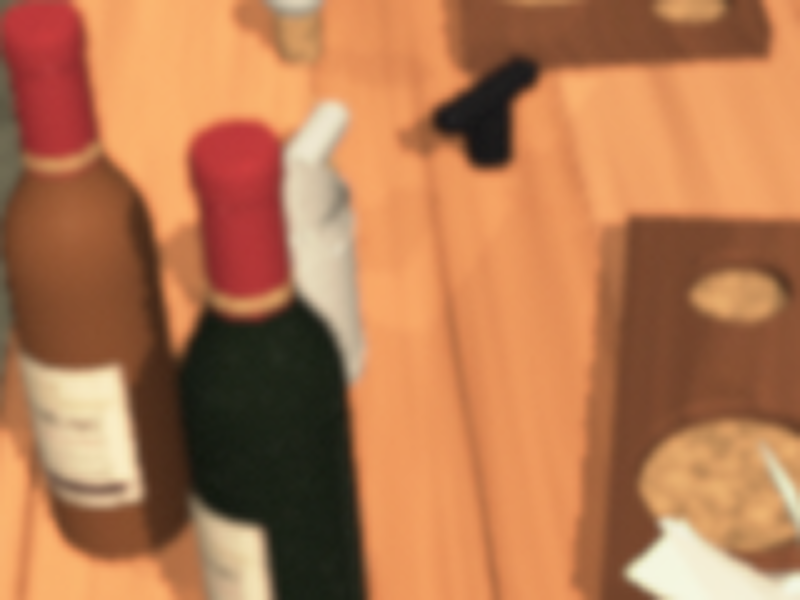

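```bash
cat > meas.py <<'E'
from h import *
def f(x,y,x0,y0): return [x0+(x+.5)/5-.5,y0+(y+.5)/5-.5]
im=cv2.imread("pics/top0.png");hsv=cv2.cvtColor(im,cv2.COLOR_BGR2HSV)
def blob(mask,box):
    x0,y0,x1,y1=box;m=np.zeros_like(mask);m[y0:y1,x0:x1]=mask[y0:y1,x0:x1]
    c=max(cv2.findContours(m,cv2.RETR_EXTERNAL,cv2.CHAIN_APPROX_NONE)[0],key=cv2.contourArea)
    M=cv2.moments(c);return np.array([M["m10"]/M["m00"],M["m01"]/M["m00"]]),c
grey=((hsv[:,:,1]<75)&(hsv[:,:,2]>90)).astype(np.uint8)
red=(((hsv[:,:,0]<6)|(hsv[:,:,0]>172))&(hsv[:,:,1]>150)&(hsv[:,:,2]>70)).astype(np.uint8)
for n,b,z in[("disc",(222,232,250,260),.042),("ball",(282,234,302,256),.046),("bar",(335,230,366,252),.046)]:
    c,k=blob(grey,b);P=on("top",k.reshape(-1,2),z)
    r=cv2.minAreaRect((P[:,:2]*1000).astype(np.float32));print(n,c,on("top",[c],z)[0],r)
    if n=="bar": print("axis",cv2.fitLine((P[:,:2]*1000).astype(np.float32),2,0,.01,.01).ravel())
c,k=blob(red,(473,238,490,254));P=on("top",k.reshape(-1,2),.234);print("cap",c,on("top",[c],.234)[0],cv2.minEnclosingCircle((P[:,:2]*1000).astype(np.float32)))
print("cap man",on("top",[f(757,554,330,135)],.234))
# cup rim from crop: ellipse extents
print("cup rim man", on("top",[f(261,546,330,135),f(390,546,330,135),f(325,491,330,135),f(325,606,330,135),f(325,547,330,135)],.092))
print("handle tip", on("top",[f(412,580,330,135)],.08))
sq=[f(*p,215,135) for p in[(152,65),(462,73),(453,386),(141,376)]]
print("sq",on("top",sq,.02),on("top",sq,.02).mean(0))
print("sq pockets",on("top",[f(*p,215,135) for p in[(300,288),(220,138),(392,145)]],.016))
lo=[f(*p,330,135) for p in[(213,73),(630,150),(602,340),(181,262)]]
print("long",on("top",lo,.02),on("top",lo,.02).mean(0));print("pockets",on("top",[f(*p,330,135) for p in[(506,224),(290,184)]],.016))
blk=(hsv[:,:,2]<50).astype(np.uint8)
E
python3 meas.py
```

```text
disc [234.8939 245.7754] [0.4346 0.2928 0.042 ] ((434.0465393066406, 292.5108947753906), (47.789005279541016, 47.5327262878418), 89.10786437988281)
ball [292.0165 244.814 ] [0.4339 0.1415 0.046 ] ((433.4266662597656, 141.5144805908203), (31.62590217590332, 31.519968032836914), 88.68401336669922)
bar [349.8964 241.4931] [ 0.439  -0.0113  0.046 ] ((438.6999816894531, -11.50164794921875), (67.65721893310547, 16.645950317382812), 66.82083892822266)
axis [  0.3954   0.9185 438.9636 -11.014 ]
cap [480.1077 245.3785] [ 0.425  -0.2935  0.234 ] ((424.77899169921875, -292.1353759765625), 17.261394500732422)
cap man [[ 0.4249 -0.2956  0.234 ]]
cup rim man [[ 0.4317 -0.0889  0.092 ]
 [ 0.43   -0.1551  0.092 ]
 [ 0.4589 -0.1226  0.092 ]
 [ 0.4004 -0.1207  0.092 ]
 [ 0.4304 -0.1217  0.092 ]]
handle tip [[ 0.4119 -0.1684  0.08  ]]
sq [[0.7004 0.2656 0.02  ]
 [0.6921 0.0964 0.02  ]
 [0.5214 0.1051 0.02  ]
 [0.5306 0.2735 0.02  ]] [0.6111 0.1852 0.02  ]
sq pockets [[0.5767 0.187  0.016 ]
 [0.6599 0.2294 0.016 ]
 [0.6539 0.1355 0.016 ]]
long [[ 0.6884 -0.0818  0.02  ]
 [ 0.6415 -0.3114  0.02  ]
 [ 0.5371 -0.2908  0.02  ]
 [ 0.5849 -0.0609  0.02  ]] [ 0.613  -0.1862  0.02  ]
pockets [[ 0.6024 -0.2413  0.016 ]
 [ 0.6269 -0.1226  0.016 ]]
```

```bash
cat > chk.py <<'E'
from h import *
im=cv2.imread("pics/side0.png");t=cv2.imread("pics/top0.png")
def tri(a,b):
    o1,d1=ray("top",[a]);o2,d2=ray("side",[b]);d1=d1[0];d2=d2[0]
    s=np.linalg.lstsq(np.c_[d1,-d2],o2-o1,rcond=None)[0];p,q=o1+d1*s[0],o2+d2*s[1];return (p+q)/2,np.linalg.norm(p-q)
f=lambda x,y,x0,y0:[x0+(x+.5)/5-.5,y0+(y+.5)/5-.5]
print("ball",tri([292.0,244.8],f(195,282,240,140)))
print("disc",tri([234.9,245.8],f(193,178,240,140)))
print("cap",tri(f(757,554,330,135),f(237,140,220,200)))
print("brown",tri([444,277.5],f(40,20,220,200)))
c=lambda x,y,z,r:[[x+r*np.cos(a),y+r*np.sin(a),z] for a in np.linspace(0,2*np.pi,60)]
L=[c(.434,.2928,.042,.026),c(.434,.2928,0,.013),c(.434,.1415,.046,.019),c(.434,.1415,0,.013),c(.425,-.2955,.234,.0155),c(.425,-.2955,0,.029),c(.425,-.2955,.1,.029),c(.43,-.127,.092,.028),c(.43,-.127,0,.028),c(.439,-.0113,0,.013),c(.6018,-.24,.02,.041),c(.576,.187,.02,.041),c(.6267,-.1226,.02,.023),c(.6584,.230,.02,.023),c(.6537,.136,.02,.023)]
s=3
for n,I,(x0,y0,x1,y1) in(("side",im,(220,150,400,350)),("top",t,(220,135,490,285))):
    J=cv2.resize(I[y0:y1,x0:x1],None,fx=s,fy=s,interpolation=cv2.INTER_CUBIC)
    for P in L:
        p=(proj(n,P)-[x0,y0]+.5)*s
        cv2.polylines(J,[p.astype(np.int32)],True,(255,0,255),1)
    cv2.imwrite(f"pics/chk_{n}.png",J)
E
python3 chk.py
```

```text
ball (array([0.4353, 0.1414, 0.0487]), np.float64(0.0026742119964593635))
disc (array([0.4357, 0.2934, 0.0379]), np.float64(0.0024003995711912606))
cap (array([ 0.4263, -0.295 ,  0.2355]), np.float64(0.0027425645383002684))
brown (array([ 0.3571, -0.2068,  0.2337]), np.float64(0.004021930333417954))
```

View pics/chk_side.png

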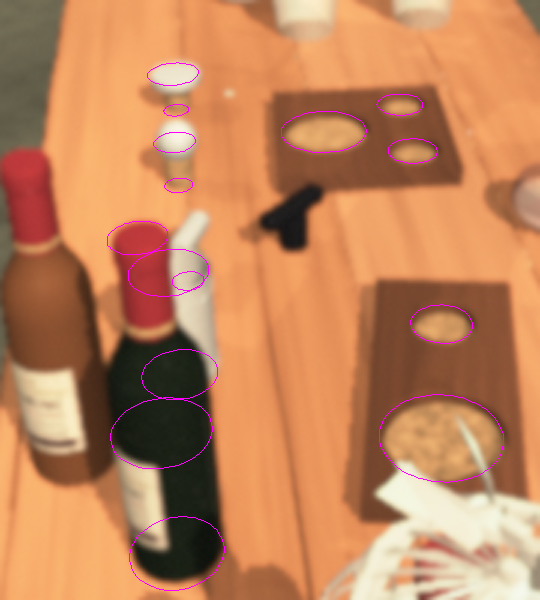

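View pics/chk_top.png

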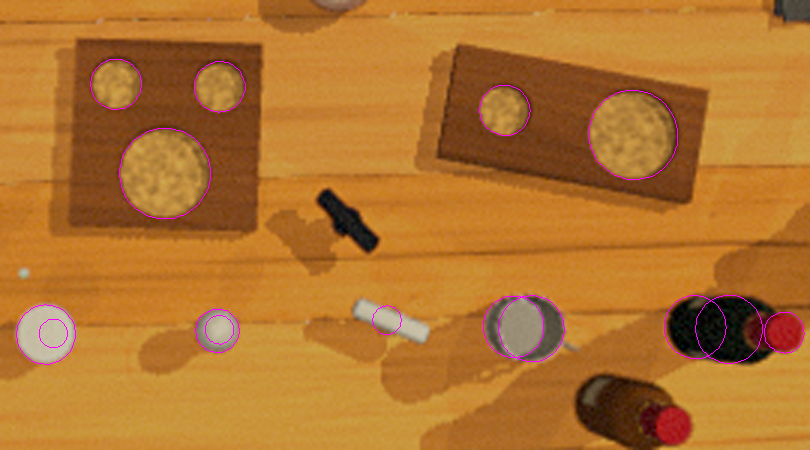

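```bash
cat > go.py <<'E'
import sys
from h import *
from scipy.spatial.transform import Rotation as Ro
from workcell import monitor
s=monitor.read_state();w,x,y,z=s["eef_rot"];M=Ro.from_quat([x,y,z,w]).as_matrix()
p=s["ee_pos"];yaw=np.degrees(np.arctan2(M[1,0],M[0,0]))
print("t",round(s["t"],2),"p",p,"yaw",round(yaw,2),"toolY",M[:,1],"F",s["wrist_force"],"gap",round(s["finger_gap"],4),"q",s["joint_positions"])
a=list(map(float,sys.argv[1:]))
for i in range(0,len(a),4):
    P=np.array(a[i:i+3]);dy=(yaw-a[i+3]+180)%360-180
    print("->",P,"shift",np.round((P-p)@M*1000,1),"turn",round(dy,1))
E
python3 go.py .40 0 .30 41  .4263 -.295 .30 41
```

```text
t 0.1 p [0.2602 0.5404 0.2216] yaw 64.29 toolY [-0.0009 -0.0015 -1.    ] F [-0.2993  0.139  -0.0462] gap 0.0875 q [ 1.0653  0.0918  1.2317  0.      1.8198 -0.0567]
-> [0.4 0.  0.3] shift [-426.3  -77.7 -360.4] turn 23.3
-> [ 0.4263 -0.295   0.3   ] shift [-680.7  -77.2 -512.1] turn 23.3
```

step_arm(
  commands=[
    [1,-10,-20,-10,2],
    [1,-40,-40,-30,5],
    [1,-70,-60,-60,8],
    [1,-100,-78,-85,11],
    [1,-130,-78,-110,14],
    [1,-160,-78,-135,17],
    [1,-190,-78,-160,20],
    [1,-220,-78,-185,23.3],
    [1,-250,-78,-210,23.3],
    [1,-280,-78,-236,23.3],
    [1,-310,-78,-262,23.3],
    [1,-340,-78,-288,23.3],
    [1,-370,-78,-313,23.3],
    [1,-398,-78,-337,23.3],
    [1,-426,-78,-360,23.3],
    [1,-426,-78,-360,23.3],
    [1,-426,-78,-360,23.3],
  ],
)

```text
t: 1.52
ee_pos: [0.3998, -0.0009, 0.3]
eef_rot: [0.663, -0.663, -0.246, 0.246]
wrist_force: [-0.1, -0.2, 1.4]
finger_gap: 0.0878
```

```bash
python3 go.py .4263 -.295 .30 41
```

```text
t 1.52 p [ 0.3998 -0.0009  0.3   ] yaw 40.72 toolY [-0.0015  0.0003 -1.    ] F [-0.1062 -0.1615  1.3848] gap 0.0878 q [-0.0876 -0.4076  1.5387  0.0002  2.012  -0.7983]
-> [ 0.4263 -0.295   0.3   ] shift [-171.8   -0.1 -240.1] turn -0.3
```

step_arm(
  commands=[
    [1,-20,0,-28,0],
    [1,-45,0,-62,0],
    [1,-70,0,-97,0],
    [1,-95,0,-132,0],
    [1,-120,0,-167,0],
    [1,-145,0,-202,0],
    [1,-162,0,-226,0],
    [1,-172,0,-240,0],
    [1,-172,0,-240,0],
    [1,-172,0,-240,0],
  ],
  force=50,
)

```text
t: 2.35
ee_pos: [0.428, -0.2923, 0.3]
eef_rot: [0.663, -0.662, -0.248, 0.248]
wrist_force: [0.3, 0.3, 0.7]
finger_gap: 0.0879
```

```bash
python3 go.py .4263 -.295 .182 41; python3 - <<'E'
from h import *
from workcell import snapshot
for n in("top","side"):
    cv2.imwrite(f"pics/a_{n}.png",snapshot(n)[:,:,::-1])
crop("pics/a_top.png","pics/a1.png",380,180,540,300,4)
crop("pics/a_side.png","pics/a2.png",160,120,340,360,3)
E
```

```text
t 2.35 p [ 0.428  -0.2923  0.3   ] yaw 41.02 toolY [-0.001   0.0016 -1.    ] F [0.3135 0.2626 0.6954] gap 0.0879 q [-0.6653 -0.0965  1.2798  0.0007  1.96   -1.381 ]
-> [ 0.4263 -0.295   0.182 ] shift [ -3.1 118.   -1.1] turn 0.0
```

View pics/a2.png

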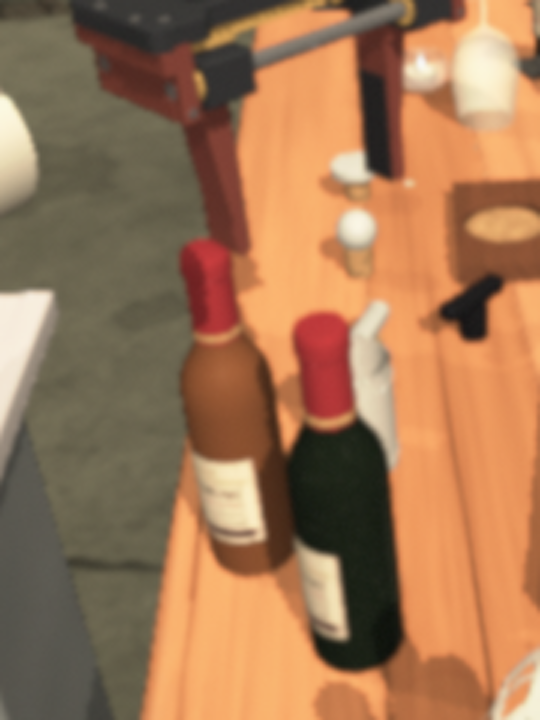

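View pics/a1.png

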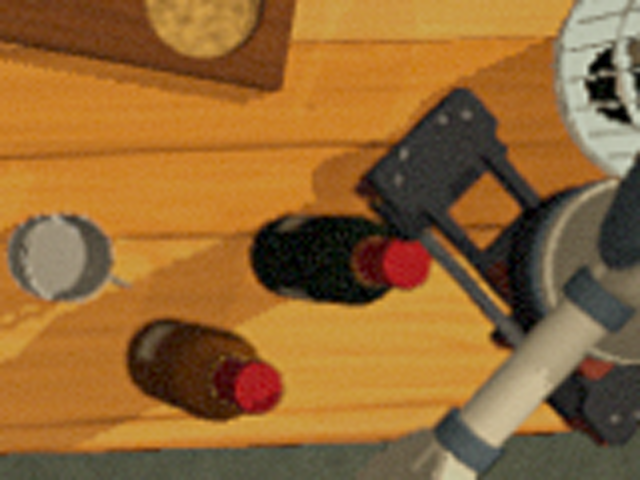

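```bash
python3 - <<'E'
from h import *
for n in("side","top"): print(n,proj(n,[[.428,-.2923,.3],[.4263,-.295,.234],[.4263,-.295,.3]]))
E
```

```text
side [[262.8706 189.8223]
 [266.1931 228.4546]
 [261.6612 190.7838]]
top [[490.199  244.6475]
 [480.7079 244.7886]
 [491.4521 245.403 ]]
```

The side view shows the fingertips centred at (264,191), straight above the green capsule at (267,229), as projected. Now descend.

step_arm(
  commands=[
    [1,-2,10,-1,0],
    [1,-3,30,-1,0],
    [1,-3,50,-1,0],
    [1,-3,70,-1,0],
    [1,-3,90,-1,0],
    [1,-3,105,-1,0],
    [1,-3,114,-1,0],
    [1,-3,118,-1,0],
    [1,-3,118,-1,0],
    [1,-3,118,-1,0],
    [-1,-3,118,-1,0],
    [-1,-3,118,-1,0],
    [-1,-3,118,-1,0],
    [-1,-3,118,-1,0],
    [-1,-3,118,-1,0],
    [-1,-3,118,-1,0],
    [-1,-3,118,-1,0],
    [-1,-3,118,-1,0],
    [-1,-3,118,-1,0],
    [-1,-3,118,-1,0],
  ],
  force=50,
)

```text
t: 4.12
ee_pos: [0.4259, -0.296, 0.1826]
eef_rot: [0.662, -0.662, -0.248, 0.248]
wrist_force: [2.0, 1.0, 0.0]
finger_gap: 0.0303
```

```bash
python3 go.py .4263 -.295 .182 41
```

```text
t 4.12 p [ 0.4259 -0.296   0.1826] yaw 41.0 toolY [ 0.0002  0.0003 -1.    ] F [2.0145 0.966  0.0115] gap 0.0303 q [-0.6731 -0.1326  1.522   0.0003  1.7522 -1.3886]
-> [ 0.4263 -0.295   0.182 ] shift [0.9 0.6 0.5] turn -0.0
```

step_arm(
  commands=[
    [-1,0,-2,0,0],
    [-1,0,-5,0,0],
    [-1,0,-10,0,0],
    [-1,0,-16,0,0],
    [-1,0,-22,0,0],
    [-1,0,-28,0,0],
    [-1,0,-34,0,0],
    [-1,0,-40,0,0],
    [-1,0,-44,0,0],
    [-1,0,-46,0,0],
    [-1,0,-46,0,0],
    [-1,0,-46,0,0],
  ],
)

```text
t: 5.12
ee_pos: [0.4258, -0.2961, 0.2285]
eef_rot: [0.662, -0.662, -0.248, 0.248]
wrist_force: [0.0, -0.7, -6.2]
finger_gap: 0.03
```

```bash
python3 go.py .602 -.2405 .228 41; python3 - <<'E'
from h import *
from workcell import snapshot
cv2.imwrite("pics/b_side.png",snapshot("side")[:,:,::-1])
crop("pics/b_side.png","pics/b2.png",160,120,380,360,3)
E
```

```text
t 5.12 p [ 0.4258 -0.2961  0.2285] yaw 40.99 toolY [-0.0001  0.0001 -1.    ] F [ 0.01   -0.6885 -6.225 ] gap 0.03 q [-0.6732 -0.1264  1.4352  0.      1.8329 -1.3886]
-> [ 0.602  -0.2405  0.228 ] shift [169.5   0.5 -73.6] turn -0.0
```

View pics/b2.png

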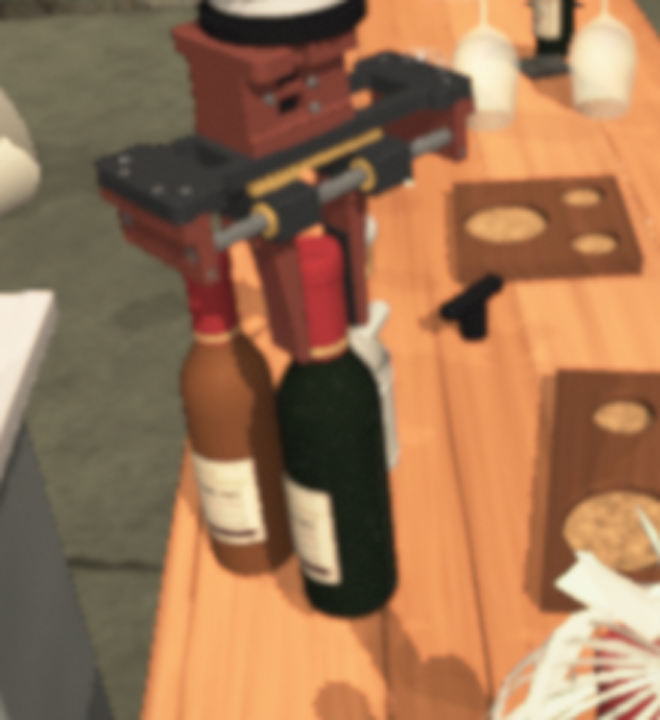

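The bottle hangs upright and clear of the bar (foot at about crop (350,600)), with 6.2 N on the wrist, which matches 0.66 kg.

step_arm(
  commands=[
    [-1,2,0,-1,0],
    [-1,7,0,-3,0],
    [-1,15,0,-6.5,0],
    [-1,26,0,-11,0],
    [-1,39,0,-17,0],
    [-1,54,0,-23.5,0],
    [-1,70,0,-30.5,0],
    [-1,87,0,-38,0],
    [-1,104,0,-45,0],
    [-1,119,0,-52,0],
    [-1,133,0,-58,0],
    [-1,146,0,-63.5,0],
    [-1,156,0,-68,0],
    [-1,163,0,-71,0],
    [-1,168,0,-73,0],
    [-1,169.5,0,-73.6,0],
    [-1,169.5,0,-73.6,0],
    [-1,169.5,0,-73.6,0],
  ],
)

```text
t: 6.67
ee_pos: [0.6018, -0.2406, 0.2286]
eef_rot: [-0.662, 0.662, 0.247, -0.248]
wrist_force: [0.0, -0.8, -5.6]
finger_gap: 0.0303
```

```bash
python3 go.py .602 -.2405 .193 41; python3 - <<'E'
from h import *
from workcell import snapshot
for n in("top","side"):cv2.imwrite(f"pics/c_{n}.png",snapshot(n)[:,:,::-1])
crop("pics/c_side.png","pics/c2.png",240,120,440,360,3)
E
```

```text
t 6.67 p [ 0.6018 -0.2406  0.2286] yaw 40.97 toolY [-0.0003 -0.0001 -1.    ] F [ 0.0096 -0.8251 -5.639 ] gap 0.0303 q [-0.4327  0.2258  1.0713 -0.0003  1.8447 -1.1479]
-> [ 0.602  -0.2405  0.193 ] shift [ 0.2 35.6 -0. ] turn -0.0
```

View pics/c2.png

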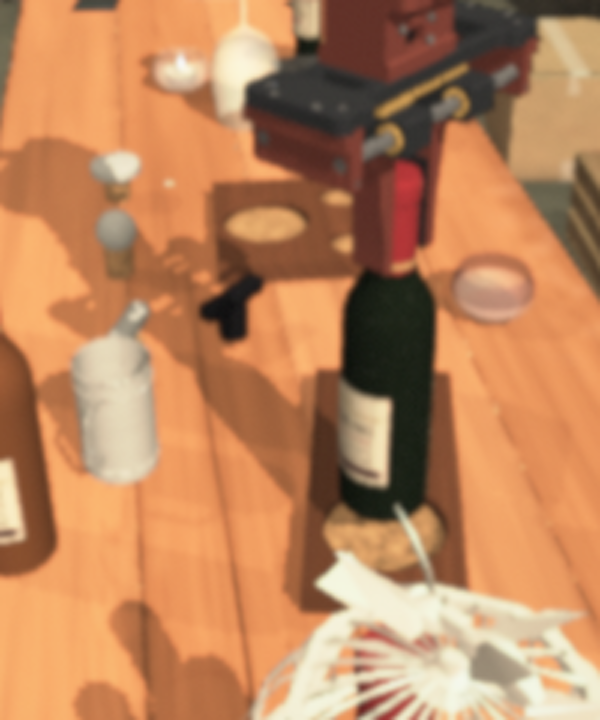

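View pics/c_top.png

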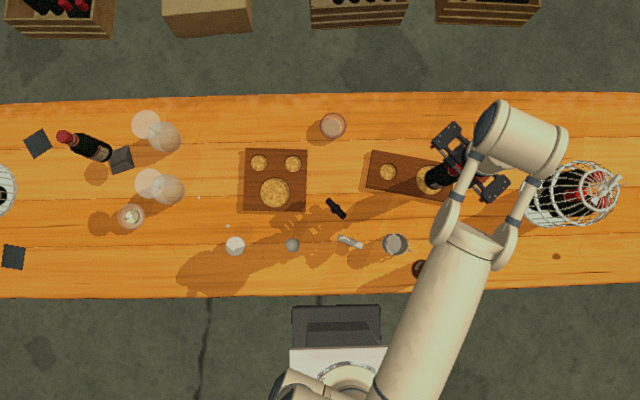

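Bottle is over the large pocket, vertical; the cup's handle side is hidden. Lower it.

step_arm(
  commands=[
    [-1,0,3,0,0],
    [-1,0,7,0,0],
    [-1,0,12,0,0],
    [-1,0,17,0,0],
    [-1,0,22,0,0],
    [-1,0,26,0,0],
    [-1,0,29,0,0],
    [-1,0,31,0,0],
    [-1,0,32.5,0,0],
    [-1,0,33.5,0,0],
    [-1,0,34.5,0,0],
    [-1,0,35.5,0,0],
    [-1,0,36,0,0],
    [-1,0,36,0,0],
    [-1,0,36,0,0],
  ],
)

```text
t: 8.02
ee_pos: [0.6021, -0.2405, 0.1927]
eef_rot: [-0.662, 0.662, 0.248, -0.248]
wrist_force: [0.3, -0.2, -6.0]
finger_gap: 0.0302
```

Still fully suspended (-6 N); go down by half millimetres.

step_arm(
  commands=[
    [-1,0,0.5,0,0],
    [-1,0,0.5,0,0],
    [-1,0,1,0,0],
    [-1,0,1,0,0],
  ],
)

```text
t: 8.35
ee_pos: [0.6022, -0.2406, 0.1926]
eef_rot: [-0.662, 0.663, 0.248, -0.247]
wrist_force: [0.5, 0.1, -1.0]
finger_gap: 0.0301
```

step_arm(
  commands=[
    [-1,0,0.5,0,0],
    [-1,0,0.5,0,0],
    [0.2,0,0.5,0,0],
    [0.2,0,0.5,0,0],
    [0.2,0,0.5,0,0],
    [0.6,0,0.5,0,0],
    [0.6,0,0.5,0,0],
    [0.6,0,0.5,0,0],
    [0.6,0,0,0,0],
    [0.6,0,-20,0,0],
    [0.6,0,-45,0,0],
    [0.6,0,-75,0,0],
    [0.6,0,-100,0,0],
    [0.6,0,-110,0,0],
  ],
)

```text
t: 9.52
ee_pos: [0.6024, -0.2407, 0.3067]
eef_rot: [-0.661, 0.664, 0.249, -0.246]
wrist_force: [-0.2, -0.5, 0.8]
finger_gap: 0.0701
```

```bash
python3 go.py .439 -.0113 .20 -23.3; python3 - <<'E'
from h import *
from workcell import snapshot
for n in("top","side"):cv2.imwrite(f"pics/d_{n}.png",snapshot(n)[:,:,::-1])
crop("pics/d_side.png","pics/d2.png",240,120,440,360,3)
E
```

```text
t 9.52 p [ 0.6024 -0.2407  0.3067] yaw 40.99 toolY [ 0.0056 -0.0026 -1.    ] F [-0.1685 -0.5054  0.8057] gap 0.0701 q [-0.4325  0.2607  0.8909 -0.      1.9838 -1.1479]
-> [ 0.439  -0.0113  0.2   ] shift [ 26.8 105.2 280.9] turn 64.3
```

View pics/d2.png

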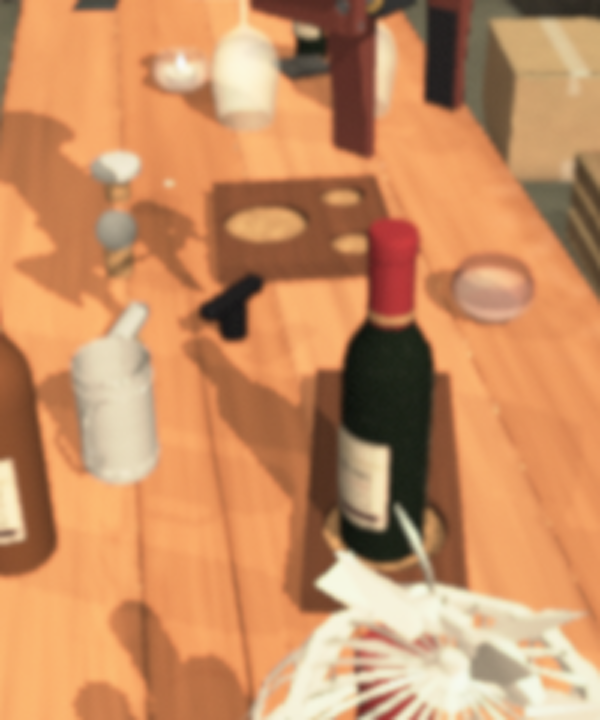

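step_arm(
  commands=[
    [0.6,2,0,14,3],
    [0.6,3,0,30,8],
    [0.6,5,0,50,13],
    [0.6,7,0,72,18],
    [0.6,9,0,95,24],
    [0.6,11,0,118,30],
    [0.6,13,0,141,36],
    [0.6,16,10,164,42],
    [0.6,18,25,187,48],
    [0.6,20,45,210,54],
    [0.6,22,65,232,60],
    [0.6,24,85,254,64.3],
    [0.6,26,98,270,64.3],
    [0.6,26.8,105,278,64.3],
    [0.6,26.8,105,281,64.3],
    [0.6,26.8,105,281,64.3],
    [0.6,26.8,105,281,64.3],
  ],
  force=25,
)

```text
t: 11.03
ee_pos: [0.4385, -0.0113, 0.1974]
eef_rot: [-0.692, 0.693, -0.142, 0.143]
wrist_force: [-0.0, 0.6, 0.1]
finger_gap: 0.0702
```

```bash
python3 go.py .439 -.0113 .014 -23.3; python3 - <<'E'
from h import *
from workcell import snapshot
for n in("side",):cv2.imwrite(f"pics/e_{n}.png",snapshot(n)[:,:,::-1])
crop("pics/e_side.png","pics/e2.png",220,100,420,340,3)
E
```

```text
t 11.03 p [ 0.4385 -0.0113  0.1974] yaw -23.31 toolY [ 0.0013 -0.0004 -1.    ] F [-0.0448  0.6276  0.0622] gap 0.0702 q [-0.103  -0.3522  1.6809 -0.0003  1.8115  0.3038]
-> [ 0.439  -0.0113  0.014 ] shift [  0.2 183.4   0.1] turn -0.0
```

View pics/e2.png

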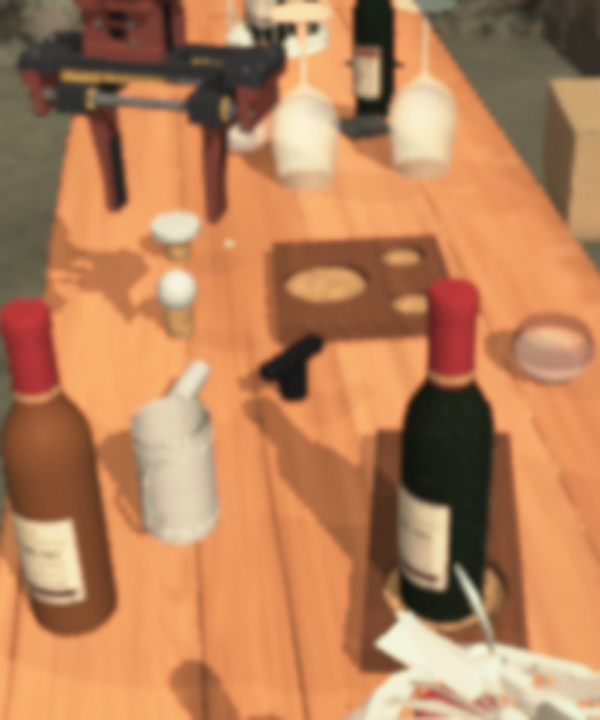

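step_arm(
  commands=[
    [0.3,0,15,0,0],
    [0.3,0,40,0,0],
    [0.3,0,70,0,0],
    [0.3,0,100,0,0],
    [0.3,0,125,0,0],
    [0.3,0,145,0,0],
    [0.3,0,160,0,0],
    [0.3,0,170,0,0],
    [0.3,0,178,0,0],
    [0.3,0,183,0,0],
    [0.3,0,183,0,0],
    [0.3,0,183,0,0],
    [-1,0,183,0,0],
    [-1,0,183,0,0],
    [-1,0,183,0,0],
    [-1,0,183,0,0],
    [-1,0,183,0,0],
    [-1,0,183,0,0],
    [-1,0,183,0,0],
  ],
  force=25,
)

```text
t: 12.67
ee_pos: [0.4383, -0.0109, 0.0139]
eef_rot: [-0.693, 0.693, -0.143, 0.143]
wrist_force: [0.5, -0.4, 0.6]
finger_gap: 0.0263
```

```bash
python3 go.py .6265 -.1226 .094 -23.3
```

```text
t 12.67 p [ 0.4383 -0.0109  0.0139] yaw -23.31 toolY [ 0.0008 -0.0002 -1.    ] F [ 0.5034 -0.4101  0.5941] gap 0.0263 q [-0.1024 -0.2993  1.966  -0.0001  1.4741  0.3045]
-> [ 0.6265 -0.1226  0.094 ] shift [217.2 -79.9 -28.1] turn -0.0
```

step_arm(
  commands=[
    [-1,0,-8,0,0],
    [-1,0,-20,0,0],
    [-1,0,-40,0,0],
    [-1,0,-60,0,0],
    [-1,8,-75,-1,0],
    [-1,20,-80,-3,0],
    [-1,40,-80,-5,0],
    [-1,63,-80,-8,0],
    [-1,87,-80,-11,0],
    [-1,111,-80,-14,0],
    [-1,135,-80,-17,0],
    [-1,158,-80,-20,0],
    [-1,178,-80,-23,0],
    [-1,195,-80,-25,0],
    [-1,208,-80,-27,0],
    [-1,215,-80,-28,0],
    [-1,217,-80,-28,0],
    [-1,217,-80,-28,0],
    [-1,217,-80,-28,0],
  ],
)

```text
t: 14.25
ee_pos: [0.6258, -0.122, 0.0939]
eef_rot: [0.693, -0.692, 0.143, -0.143]
wrist_force: [-0.1, 0.0, -0.1]
finger_gap: 0.0263
```

```bash
python3 go.py .6265 -.1226 .0245 -23.3; python3 - <<'E'
from h import *
from workcell import snapshot
for n in("side","top"):cv2.imwrite(f"pics/f_{n}.png",snapshot(n)[:,:,::-1])
crop("pics/f_side.png","pics/f2.png",240,120,440,360,3)
E
```

```text
t 14.25 p [ 0.6258 -0.122   0.0939] yaw -23.3 toolY [-0.0003  0.0002 -1.    ] F [-0.1095  0.0344 -0.1086] gap 0.0263 q [-0.246   0.2039  1.3346  0.0001  1.6034  0.1606]
-> [ 0.6265 -0.1226  0.0245] shift [ 0.9 69.4 -0.3] turn 0.0
```

View pics/f2.png

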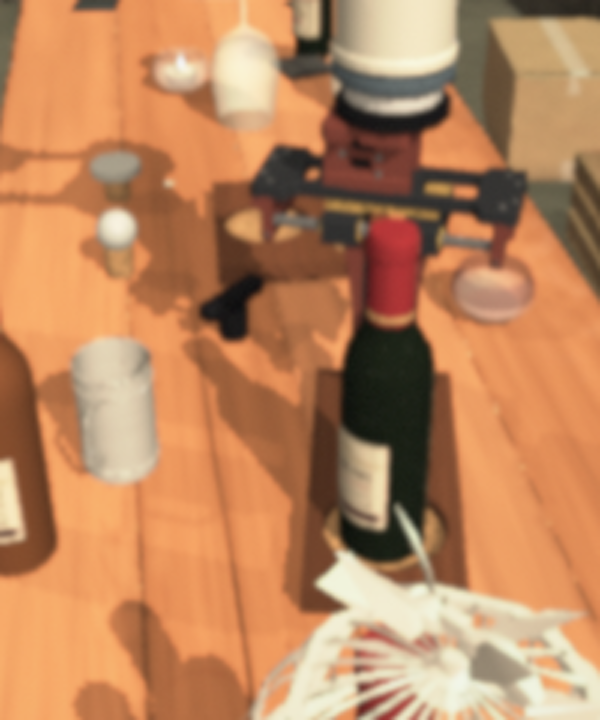

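step_arm(
  commands=[
    [-1,1,8,0,0],
    [-1,1,20,0,0],
    [-1,1,34,0,0],
    [-1,1,46,0,0],
    [-1,1,56,0,0],
    [-1,1,62,0,0],
    [-1,1,66,0,0],
    [-1,1,68,0,0],
    [-1,1,69,0,0],
    [-1,1,70,0,0],
    [-1,1,70.5,0,0],
    [-1,1,70.5,0,0],
  ],
)

```text
t: 15.35
ee_pos: [0.6275, -0.1229, 0.024]
eef_rot: [-0.693, 0.693, -0.142, 0.143]
wrist_force: [0.5, 0.4, 0.3]
finger_gap: 0.0257
```

step_arm(
  commands=[
    [-1,0,0.5,0,0],
    [-1,0,0.5,0,0],
    [0.1,0,0.5,0,0],
    [0.1,0,0.5,0,0],
    [0.1,0,0.5,0,0],
    [0.1,0,0.5,0,0],
    [0.1,0,-4,0,0],
    [0.1,0,-15,0,0],
    [0.1,0,-35,0,0],
    [0.1,0,-60,0,0],
    [0.1,0,-90,0,0],
    [0.1,0,-120,0,0],
    [0.1,0,-135,0,0],
    [0.1,0,-140,0,0],
  ],
)

```text
t: 16.52
ee_pos: [0.6286, -0.1232, 0.1691]
eef_rot: [-0.692, 0.693, -0.14, 0.146]
wrist_force: [-0.1, -0.3, 0.8]
finger_gap: 0.0482
```

```bash
python3 go.py .43 -.127 .20 -23.3; python3 - <<'E'
from h import *
from workcell import snapshot
for n in("side","top"):cv2.imwrite(f"pics/g_{n}.png",snapshot(n)[:,:,::-1])
crop("pics/g_side.png","pics/g2.png",240,120,440,360,3)
crop("pics/g_top.png","pics/g3.png",330,120,490,260,5)
E
```

```text
t 16.52 p [ 0.6286 -0.1232  0.1691] yaw -23.31 toolY [ 0.0077 -0.0019 -1.    ] F [-0.1047 -0.2554  0.7667] gap 0.0482 q [-0.2466  0.1892  1.2183  0.      1.7262  0.1603]
-> [ 0.43  -0.127  0.2  ] shift [-180.6  -32.5  -82.1] turn -0.0
```

View pics/g2.png

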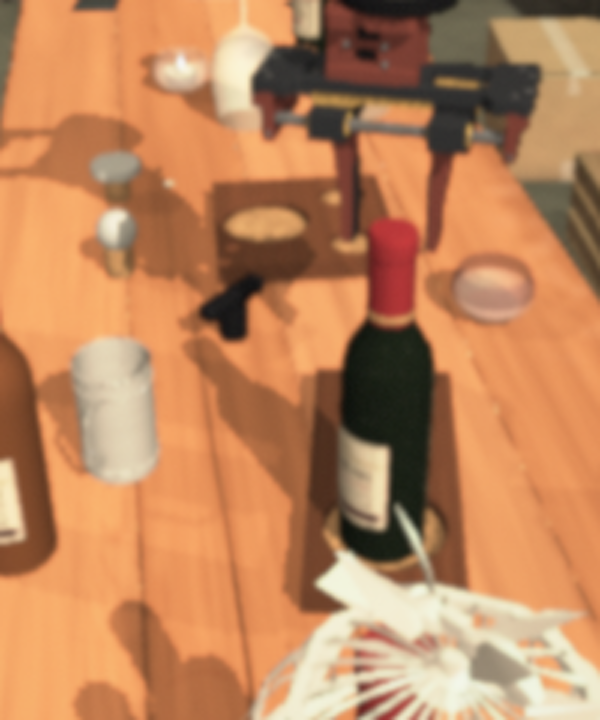

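View pics/g3.png

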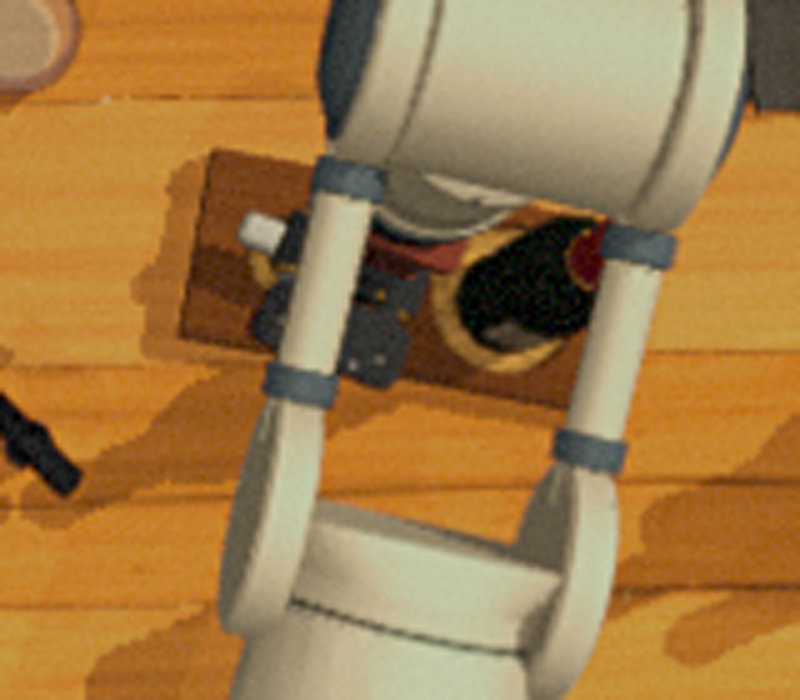

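step_arm(
  commands=[
    [1,-5,-15,-2,0],
    [1,-15,-28,-7,0],
    [1,-32,-32,-15,0],
    [1,-52,-32,-24,0],
    [1,-72,-32,-33,0],
    [1,-92,-32,-42,0],
    [1,-112,-32,-51,0],
    [1,-132,-32,-60,0],
    [1,-150,-32,-68,-1.3],
    [1,-165,-32,-75,-1.3],
    [1,-175,-32,-80,-1.3],
    [1,-180.5,-32,-82,-1.3],
    [1,-180.5,-32,-82,-1.3],
    [1,-180.5,-32,-82,-1.3],
  ],
)

```text
t: 17.78
ee_pos: [0.4288, -0.1266, 0.1948]
eef_rot: [0.694, -0.694, 0.135, -0.135]
wrist_force: [0.8, 0.5, -0.0]
finger_gap: 0.0879
```

```bash
python3 go.py .43 -.127 .041 -22; python3 - <<'E'
from h import *
from workcell import snapshot
for n in("side","top"):cv2.imwrite(f"pics/h_{n}.png",snapshot(n)[:,:,::-1])
crop("pics/h_side.png","pics/h2.png",220,160,360,300,4)
crop("pics/h_top.png","pics/h3.png",330,120,490,260,5)
E
```

```text
t 17.78 p [ 0.4288 -0.1266  0.1948] yaw -22.03 toolY [-0.0005  0.0003 -1.    ] F [ 0.7934  0.4668 -0.0241] gap 0.0879 q [-0.3632 -0.3275  1.6663  0.0001  1.8034  0.0212]
-> [ 0.43  -0.127  0.041] shift [  1.4 153.8   0. ] turn -0.0
```

View pics/h2.png

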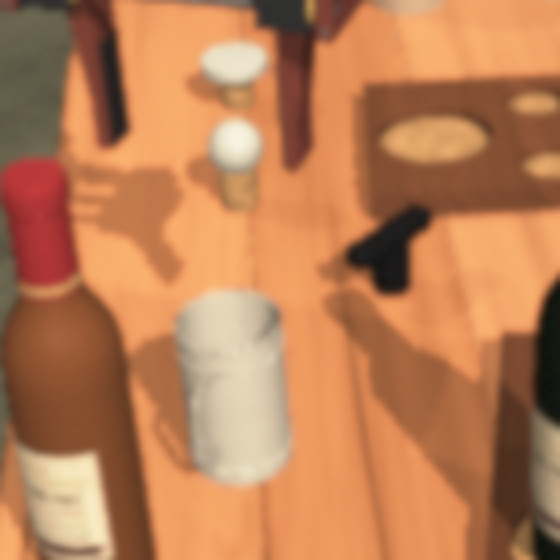

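View pics/h3.png

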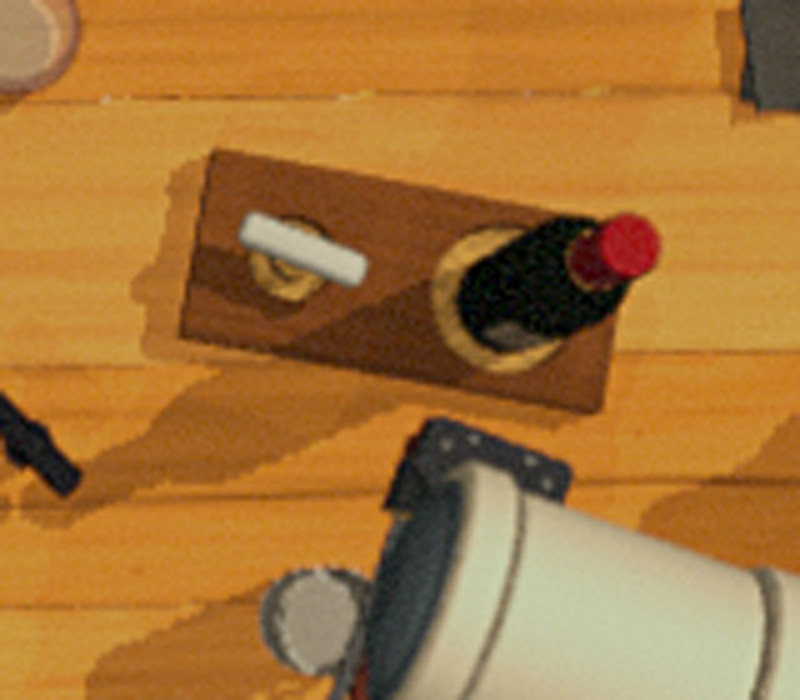

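```bash
python3 - <<'E'
from h import *
print(proj("side",[[.43,-.127,.092],[.43,-.127,0]]))
f=lambda x,y,x0,y0,s:[x0+(x+.5)/s-.5,y0+(y+.5)/s-.5]
print(f(231,327,220,160,4), "base bottom edge",f(242,484,220,160,4),proj("side",[[.43,-.155,0],[.458,-.127,.0],[.402,-.127,0]]))
b=on("top",[f(303,249,330,120,5),f(254,228,330,120,5),f(354,270,330,120,5)],.056);print(b)
E
```

```text
[[275.6937 240.2228]
 [279.4237 274.1261]]
[277.375, 241.375] base bottom edge [280.125, 280.625] [[279.6744 282.6055]
 [292.09   272.9205]
 [266.6972 275.3283]]
[[ 0.6269 -0.1231  0.056 ]
 [ 0.6387 -0.0974  0.056 ]
 [ 0.6151 -0.15    0.056 ]]
```

step_arm(
  commands=[
    [1,2,12,0,0],
    [1,2,35,0,0],
    [1,2,60,0,0],
    [1,2,85,0,0],
    [1,2,108,0,0],
    [1,2,127,0,0],
    [1,2,141,0,0],
    [1,2,150,0,0],
    [1,2,154,0,0],
    [1,2,154,0,0],
    [1,2,154,0,0],
    [-1,2,154,0,0],
    [-1,2,154,0,0],
    [-1,2,154,0,0],
    [-1,2,154,0,0],
    [-1,2,154,0,0],
    [-1,2,154,0,0],
    [-1,2,154,0,0],
  ],
  force=20,
)

```text
t: 19.38
ee_pos: [0.4307, -0.1274, 0.0414]
eef_rot: [-0.694, 0.694, -0.135, 0.135]
wrist_force: [-1.3, 1.0, 1.9]
finger_gap: 0.0563
```

```bash
python3 go.py .43 -.127 .12 -22
```

```text
t 19.38 p [ 0.4307 -0.1274  0.0414] yaw -22.02 toolY [ 0.0001 -0.0001 -1.    ] F [-1.2998  1.0302  1.8908] gap 0.0563 q [-0.3634 -0.2865  1.9058 -0.      1.5223  0.0209]
-> [ 0.43  -0.127  0.12 ] shift [ -0.8 -78.6   0.1] turn -0.0
```

step_arm(
  commands=[
    [-1,0,-3,0,0],
    [-1,0,-10,0,0],
    [-1,0,-22,0,0],
    [-1,0,-38,0,0],
    [-1,0,-55,0,0],
    [-1,0,-70,0,0],
    [-1,0,-80,0,0],
    [-1,0,-84,0,0],
    [-1,0,-84,0,0],
    [-1,0,-84,0,0],
  ],
)

```text
t: 20.22
ee_pos: [0.4306, -0.1274, 0.1248]
eef_rot: [0.694, -0.694, 0.135, -0.135]
wrist_force: [-0.6, 0.5, -2.4]
finger_gap: 0.056
```

```bash
python3 go.py .5794 .1953 .125 -22; python3 - <<'E'
from h import *
from workcell import snapshot
for n in("side","top"):cv2.imwrite(f"pics/i_{n}.png",snapshot(n)[:,:,::-1])
crop("pics/i_side.png","pics/i2.png",220,160,360,300,5)
E
```

```text
t 20.22 p [ 0.4306 -0.1274  0.1248] yaw -22.02 toolY [-0.0004  0.0002 -1.    ] F [-0.6246  0.4678 -2.3618] gap 0.056 q [-0.3634 -0.3215  1.7852  0.      1.6784  0.0208]
-> [0.5794 0.1953 0.125 ] shift [ 17.   -0.2 354.9] turn -0.0
```

View pics/i2.png

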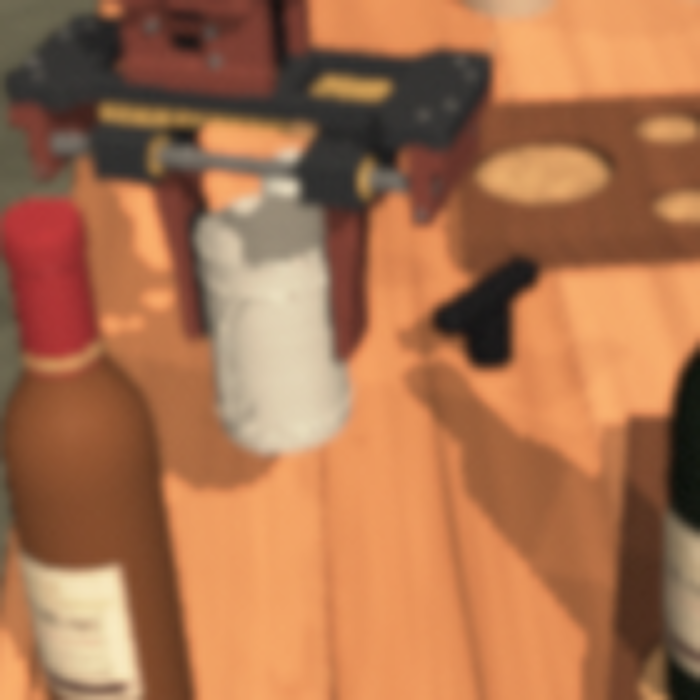

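step_arm(
  commands=[
    [-1,0,0,4,0],
    [-1,1,0,12,0],
    [-1,2,0,26,0],
    [-1,3,0,46,0],
    [-1,4,0,70,0],
    [-1,5,0,97,0],
    [-1,6,0,125,0],
    [-1,7,0,153,0],
    [-1,8,0,181,0],
    [-1,10,0,209,0],
    [-1,11,0,237,0],
    [-1,13,0,264,0],
    [-1,14,0,290,0],
    [-1,15,0,313,0],
    [-1,16,0,332,0],
    [-1,17,0,345,0],
    [-1,17,0,352,0],
    [-1,17,0,355,0],
    [-1,17,0,355,0],
    [-1,17,0,355,0],
  ],
)

```text
t: 21.98
ee_pos: [0.5793, 0.195, 0.1249]
eef_rot: [-0.694, 0.694, -0.135, 0.135]
wrist_force: [-0.3, -0.1, -2.4]
finger_gap: 0.056
```

```bash
python3 go.py .5794 .1953 .0515 -22; python3 - <<'E'
from h import *
from workcell import snapshot
for n in("side","top"):cv2.imwrite(f"pics/j_{n}.png",snapshot(n)[:,:,::-1])
crop("pics/j_side.png","pics/j2.png",260,100,420,240,5)
crop("pics/j_top.png","pics/j3.png",200,120,360,260,5)
E
```

```text
t 21.98 p [0.5793 0.195  0.1249] yaw -22.03 toolY [-0.0005 -0.0004 -1.    ] F [-0.2943 -0.106  -2.4366] gap 0.056 q [ 0.2691  0.1241  1.368  -0.0003  1.6501  0.6536]
-> [0.5794 0.1953 0.0515] shift [-0.  73.4  0.4] turn -0.0
```

View pics/j2.png

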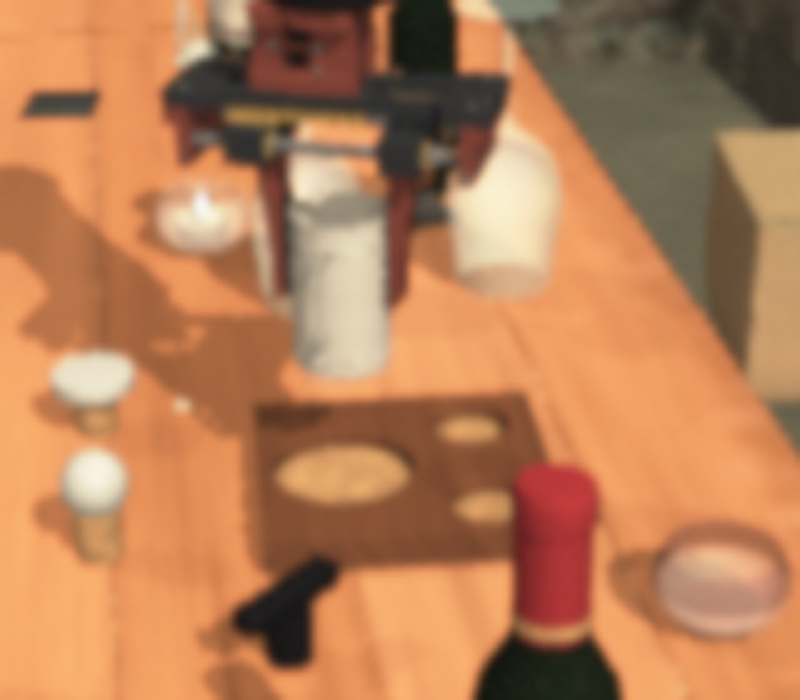

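View pics/j3.png

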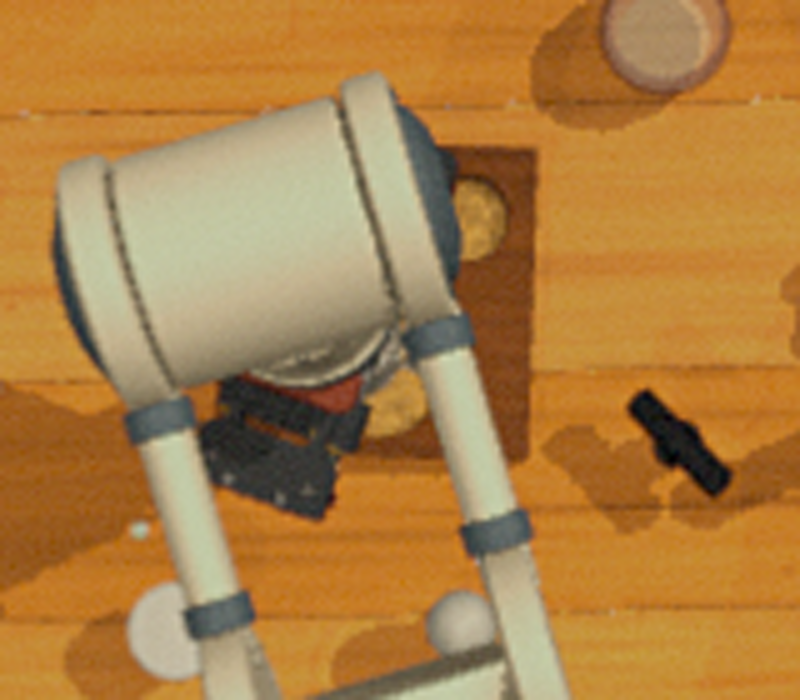

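step_arm(
  commands=[
    [-1,0,6,0,0],
    [-1,0,18,0,0],
    [-1,0,32,0,0],
    [-1,0,45,0,0],
    [-1,0,55,0,0],
    [-1,0,62,0,0],
    [-1,0,66,0,0],
    [-1,0,69,0,0],
    [-1,0,71,0,0],
    [-1,0,72,0,0],
    [-1,0,73,0,0],
    [-1,0,73.5,0,0],
    [-1,0,73.5,0,0],
  ],
)

```text
t: 23.17
ee_pos: [0.5797, 0.1954, 0.052]
eef_rot: [0.694, -0.694, 0.135, -0.135]
wrist_force: [-0.4, -0.3, -2.1]
finger_gap: 0.0561
```

step_arm(
  commands=[
    [-1,0,0.5,0,0],
    [-1,0,0.5,0,0],
    [-1,0,1,0,0],
    [-1,0,1,0,0],
  ],
)

```text
t: 23.5
ee_pos: [0.5798, 0.1955, 0.0514]
eef_rot: [0.694, -0.694, 0.135, -0.135]
wrist_force: [-1.6, 0.5, 1.2]
finger_gap: 0.0565
```

step_arm(
  commands=[
    [0.5,0,0,0,0],
    [0.5,0,0,0,0],
    [1,0,0,0,0],
    [1,0,0,0,0],
    [1,0,0,0,0],
    [1,0,-5,0,0],
    [1,0,-20,0,0],
    [1,0,-45,0,0],
    [1,0,-75,0,0],
    [1,0,-105,0,0],
    [1,0,-130,0,0],
    [1,0,-140,0,0],
    [1,0,-140,0,0],
  ],
)

```text
t: 24.58
ee_pos: [0.5808, 0.1957, 0.1945]
eef_rot: [0.695, -0.693, 0.133, -0.137]
wrist_force: [0.1, 0.3, 0.2]
finger_gap: 0.0879
```

```bash
python3 go.py .4345 .1415 .19 -22; python3 - <<'E'
from h import *
from workcell import snapshot
for n in("side","top"):cv2.imwrite(f"pics/k_{n}.png",snapshot(n)[:,:,::-1])
crop("pics/k_side.png","pics/k2.png",260,100,420,240,5)
crop("pics/k_top.png","pics/k3.png",200,120,360,260,5)
E
```

```text
t 24.58 p [0.5808 0.1957 0.1945] yaw -22.02 toolY [ 0.0061  0.0017 -1.    ] F [0.0859 0.299  0.1682] gap 0.0879 q [ 0.2695  0.116   1.2538 -0.      1.7655  0.6537]
-> [0.4345 0.1415 0.19  ] shift [-115.3    3.6 -105.1] turn -0.0
```

View pics/k2.png

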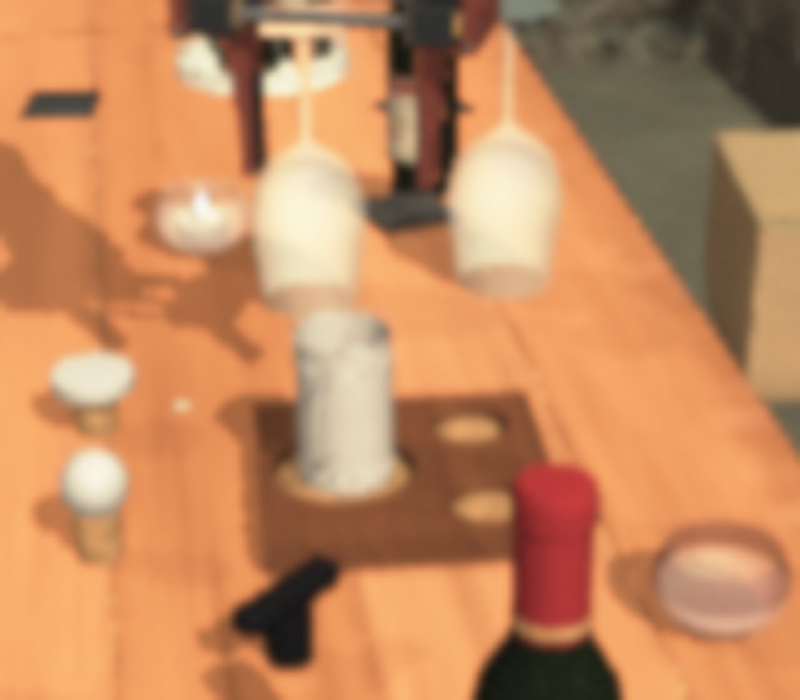

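Cup stands upright in the large pocket (foot at (345,490) in the crop, cork visible all round). Next the ball.

step_arm(
  commands=[
    [1,-5,0,-5,-4],
    [1,-13,0,-12,-10],
    [1,-24,0,-22,-16],
    [1,-37,2,-34,-22],
    [1,-50,3,-46,-28],
    [1,-63,3.6,-58,-34],
    [1,-76,3.6,-70,-40],
    [1,-88,3.6,-81,-46],
    [1,-99,3.6,-90,-52],
    [1,-107,3.6,-98,-58],
    [1,-113,3.6,-103,-64],
    [1,-115.3,3.6,-105,-69],
    [1,-115.3,3.6,-105,-74],
    [1,-115.3,3.6,-105,-74],
    [1,-115.3,3.6,-105,-74],
  ],
)

```text
t: 25.93
ee_pos: [0.4326, 0.141, 0.1849]
eef_rot: [0.636, -0.636, -0.308, 0.31]
wrist_force: [0.6, 0.2, 0.6]
finger_gap: 0.0876
```

```bash
python3 go.py .4345 .1415 .027 52; python3 - <<'E'
from h import *
from workcell import snapshot
for n in("side","top"):cv2.imwrite(f"pics/l_{n}.png",snapshot(n)[:,:,::-1])
crop("pics/l_side.png","pics/l2.png",240,100,400,240,5)
E
```

```text
t 25.93 p [0.4326 0.141  0.1849] yaw 51.83 toolY [-0.0033 -0.0008 -1.    ] F [0.6317 0.1641 0.5814] gap 0.0876 q [ 0.2403 -0.3039  1.665  -0.      1.7839 -0.6644]
-> [0.4345 0.1415 0.027 ] shift [  2.  157.9  -1.5] turn -0.2
```

View pics/l2.png

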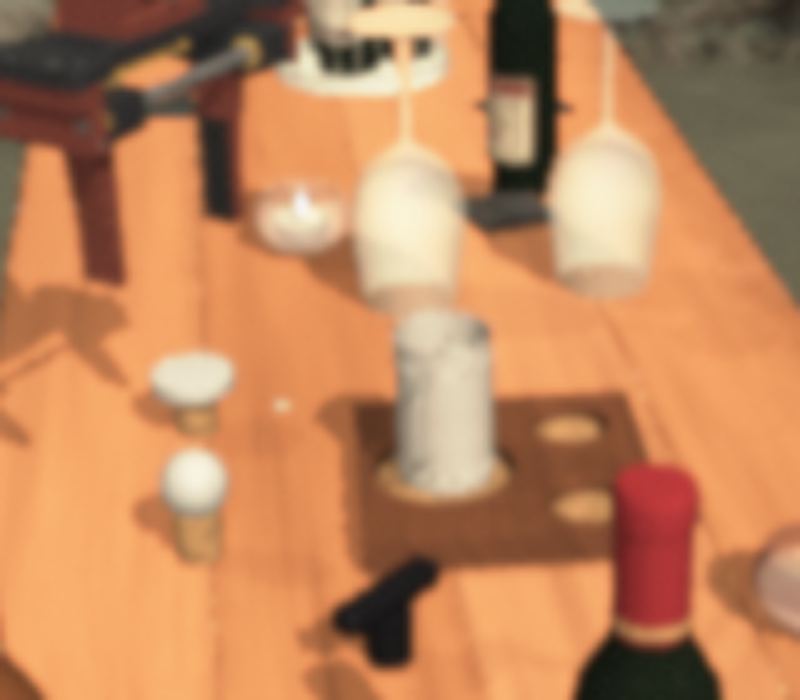

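step_arm(
  commands=[
    [0.5,1,12,-1,0],
    [0.5,1,35,-1,0],
    [0.5,1,62,-1,0],
    [0.5,1,90,-1,0],
    [0.5,1,114,-1,0],
    [0.5,1,133,-1,0],
    [0.5,1,146,-1,0],
    [0.5,1,154,-1,0],
    [0.5,1,158,-1,0],
    [0.5,1,158,-1,0],
    [0.5,1,158,-1,0],
    [-1,1,158,-1,0],
    [-1,1,158,-1,0],
    [-1,1,158,-1,0],
    [-1,1,158,-1,0],
    [-1,1,158,-1,0],
    [-1,1,158,-1,0],
    [-1,1,158,-1,0],
  ],
  force=25,
)

```text
t: 27.53
ee_pos: [0.4349, 0.1415, 0.0294]
eef_rot: [-0.636, 0.636, 0.31, -0.31]
wrist_force: [-0.0, 0.2, 1.9]
finger_gap: 0.0369
```

```bash
python3 go.py .6545 .136 .13 52
```

```text
t 27.53 p [0.4349 0.1415 0.0294] yaw 51.99 toolY [ 0.0007  0.0002 -1.    ] F [-0.0425  0.1963  1.8647] gap 0.0369 q [ 0.24   -0.2541  1.901   0.      1.494  -0.6674]
-> [0.6545 0.136  0.13  ] shift [ 131.  -100.4 -176.4] turn -0.0
```

step_arm(
  commands=[
    [-1,0,-4,0,0],
    [-1,0,-14,0,0],
    [-1,0,-35,0,0],
    [-1,0,-62,0,0],
    [-1,0,-90,0,0],
    [-1,0,-112,0,0],
    [-1,5,-124,-7,0],
    [-1,14,-128,-19,0],
    [-1,28,-128,-38,0],
    [-1,45,-128,-60,0],
    [-1,62,-128,-84,0],
    [-1,80,-128,-108,0],
    [-1,97,-128,-131,0],
    [-1,112,-128,-151,0],
    [-1,123,-128,-166,0],
    [-1,129,-128,-174,0],
    [-1,131,-128,-176.5,0],
    [-1,131,-128,-176.5,0],
    [-1,131,-128,-176.5,0],
  ],
)

```text
t: 29.12
ee_pos: [0.654, 0.1359, 0.1572]
eef_rot: [0.636, -0.636, -0.31, 0.31]
wrist_force: [-0.4, 0.5, 0.1]
finger_gap: 0.0368
```

```bash
python3 go.py .6545 .136 .0394 52; python3 - <<'E'
from h import *
from workcell import snapshot
for n in("side","top"):cv2.imwrite(f"pics/m_{n}.png",snapshot(n)[:,:,::-1])
crop("pics/m_side.png","pics/m2.png",260,80,420,220,5)
E
```

```text
t 29.12 p [0.654  0.1359 0.1572] yaw 51.99 toolY [-0.0005 -0.     -1.    ] F [-0.4471  0.4813  0.1253] gap 0.0368 q [ 0.154   0.2732  1.1424  0.0001  1.7265 -0.7534]
-> [0.6545 0.136  0.0394] shift [  0.4 117.8  -0.4] turn -0.0
```

View pics/m2.png

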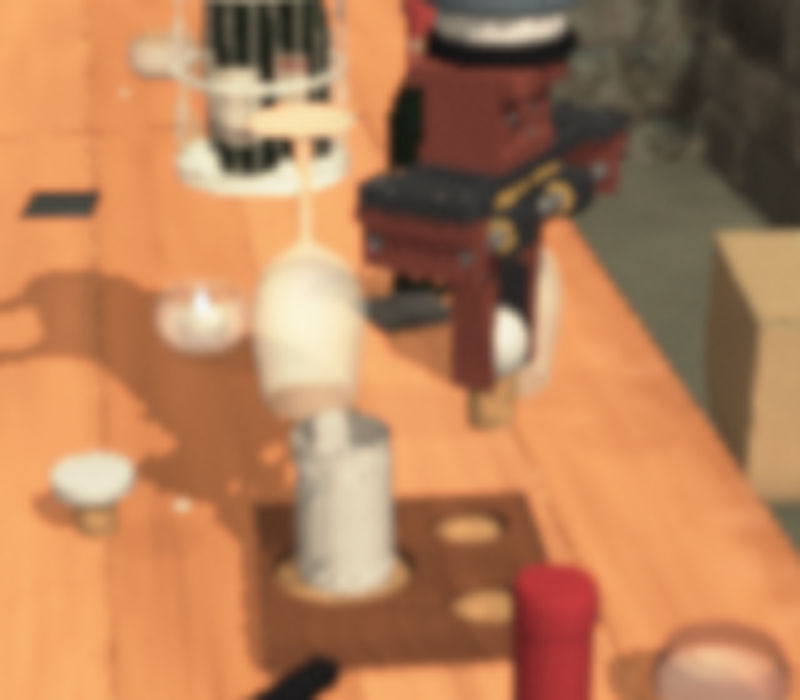

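step_arm(
  commands=[
    [-1,0,8,0,0],
    [-1,0,24,0,0],
    [-1,0,46,0,0],
    [-1,0,68,0,0],
    [-1,0,86,0,0],
    [-1,0,99,0,0],
    [-1,0,107,0,0],
    [-1,0,112,0,0],
    [-1,0,115,0,0],
    [-1,0,117,0,0],
    [-1,0,118,0,0],
    [-1,0,118.5,0,0],
    [-1,0,118.5,0,0],
  ],
)

```text
t: 30.3
ee_pos: [0.655, 0.136, 0.0395]
eef_rot: [-0.635, 0.636, 0.31, -0.309]
wrist_force: [0.0, -0.0, 0.3]
finger_gap: 0.0371
```

step_arm(
  commands=[
    [-1,0,0.5,0,0],
    [-1,0,1,0,0],
    [-1,0,1,0,0],
  ],
)

```text
t: 30.55
ee_pos: [0.6552, 0.1359, 0.0394]
eef_rot: [-0.635, 0.636, 0.311, -0.309]
wrist_force: [-0.8, 0.0, 5.7]
finger_gap: 0.0366
```

Contact (5.7 N). Release and rise.

step_arm(
  commands=[
    [-1,0,0.3,0,0],
    [0.3,0,0.3,0,0],
    [0.3,0,0.3,0,0],
    [0.4,0,0.3,0,0],
    [0.4,0,0.3,0,0],
    [0.4,0,-5,0,0],
    [0.4,0,-20,0,0],
    [0.4,0,-45,0,0],
    [0.4,0,-75,0,0],
    [0.4,0,-105,0,0],
    [0.4,0,-130,0,0],
    [0.4,0,-140,0,0],
    [0.4,0,-140,0,0],
  ],
)

```text
t: 31.63
ee_pos: [0.6557, 0.1361, 0.1816]
eef_rot: [-0.635, 0.636, 0.312, -0.308]
wrist_force: [0.2, -0.4, 0.5]
finger_gap: 0.0614
```

```bash
python3 go.py .435 .2930 .18 114; python3 - <<'E'
from h import *
from workcell import snapshot
for n in("side","top"):cv2.imwrite(f"pics/n_{n}.png",snapshot(n)[:,:,::-1])
crop("pics/n_side.png","pics/n2.png",260,100,420,240,5)
crop("pics/n_top.png","pics/n3.png",120,120,320,260,4)
E
```

```text
t 31.63 p [0.6557 0.1361 0.1816] yaw 51.99 toolY [ 0.0062  0.001  -1.    ] F [ 0.2213 -0.4042  0.5491] gap 0.0614 q [ 0.1539  0.2716  1.1013  0.      1.7624 -0.7535]
-> [0.435 0.293 0.18 ] shift [-12.3   0.4 270.5] turn -62.0
```

View pics/n2.png

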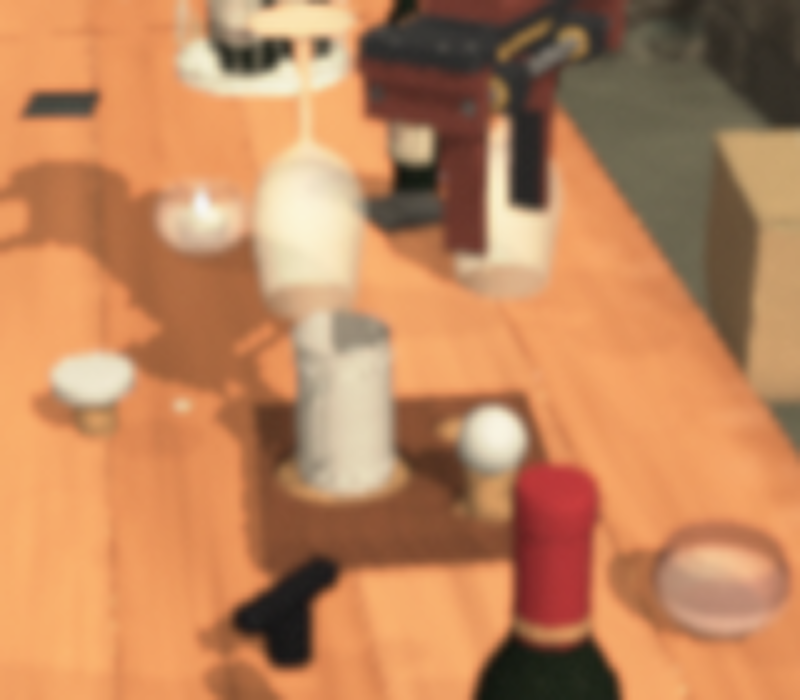

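View pics/n3.png

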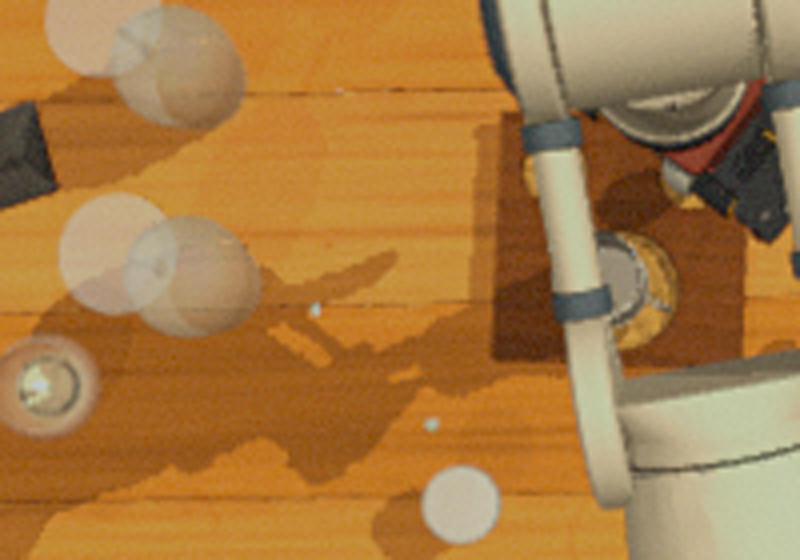

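step_arm(
  commands=[
    [0.8,-1,0,6,-2],
    [0.8,-2,0,18,-6],
    [0.8,-3,0,36,-11],
    [0.8,-4,0,56,-17],
    [0.8,-5,0,78,-23],
    [0.8,-6,0,101,-29],
    [0.8,-7,0,124,-35],
    [0.8,-8,0,147,-41],
    [0.8,-9,0,170,-47],
    [0.8,-10,0,193,-53],
    [0.8,-11,0,215,-59],
    [0.8,-12,0,236,-62],
    [0.8,-12,0,252,-62],
    [0.8,-12,0,264,-62],
    [0.8,-12,0,270,-62],
    [0.8,-12,0,270.5,-62],
    [0.8,-12,0,270.5,-62],
  ],
)

```text
t: 33.15
ee_pos: [0.4339, 0.2928, 0.1767]
eef_rot: [0.385, -0.385, -0.593, 0.593]
wrist_force: [0.5, -0.6, -0.3]
finger_gap: 0.0792
```

```bash
python3 go.py .435 .2930 .019 114
```

```text
t 33.15 p [0.4339 0.2928 0.1767] yaw 113.99 toolY [-0.0008 -0.0009 -1.    ] F [ 0.5233 -0.621  -0.2533] gap 0.0792 q [ 0.5288 -0.1185  1.5196 -0.0004  1.7417 -1.4607]
-> [0.435 0.293 0.019] shift [ -0.1 157.7  -1.2] turn -0.0
```

step_arm(
  commands=[
    [1,0,12,-1,0],
    [1,0,35,-1,0],
    [1,0,62,-1,0],
    [1,0,90,-1,0],
    [1,0,114,-1,0],
    [1,0,133,-1,0],
    [1,0,146,-1,0],
    [1,0,154,-1,0],
    [1,0,158.5,-1,0],
    [1,0,158.5,-1,0],
    [1,0,158.5,-1,0],
    [-1,0,158.5,-1,0],
    [-1,0,158.5,-1,0],
    [-1,0,158.5,-1,0],
    [-1,0,158.5,-1,0],
    [-1,0,158.5,-1,0],
    [-1,0,158.5,-1,0],
    [-1,0,158.5,-1,0],
  ],
  force=25,
)

```text
t: 34.65
ee_pos: [0.4349, 0.2936, 0.0192]
eef_rot: [-0.385, 0.385, 0.593, -0.593]
wrist_force: [0.1, 1.3, 0.3]
finger_gap: 0.0514
```

```bash
python3 go.py .6589 .230 .147 114
```

```text
t 34.65 p [0.4349 0.2936 0.0192] yaw 113.99 toolY [ 0.0003  0.0004 -1.    ] F [0.1244 1.2638 0.35  ] gap 0.0514 q [ 0.5288 -0.054   1.7404  0.0002  1.4548 -1.4607]
-> [0.6589 0.23   0.147 ] shift [-149.1 -127.7 -178.8] turn -0.0
```

step_arm(
  commands=[
    [-1,0,-4,0,0],
    [-1,0,-14,0,0],
    [-1,0,-35,0,0],
    [-1,0,-62,0,0],
    [-1,0,-90,0,0],
    [-1,0,-112,0,0],
    [-1,-5,-124,-6,0],
    [-1,-15,-128,-18,0],
    [-1,-30,-128,-36,0],
    [-1,-48,-128,-58,0],
    [-1,-67,-128,-81,0],
    [-1,-87,-128,-105,0],
    [-1,-107,-128,-128,0],
    [-1,-124,-128,-149,0],
    [-1,-138,-128,-165,0],
    [-1,-146,-128,-175,0],
    [-1,-149,-128,-179,0],
    [-1,-149,-128,-179,0],
    [-1,-149,-128,-179,0],
  ],
)

```text
t: 36.23
ee_pos: [0.6586, 0.2303, 0.1473]
eef_rot: [0.385, -0.385, -0.593, 0.593]
wrist_force: [-0.1, -0.4, -1.8]
finger_gap: 0.0514
```

```bash
python3 go.py .6589 .230 .0292 114; python3 - <<'E'
from h import *
from workcell import snapshot
for n in("side","top"):cv2.imwrite(f"pics/o_{n}.png",snapshot(n)[:,:,::-1])
crop("pics/o_side.png","pics/o2.png",260,80,420,220,5)
E
```

```text
t 36.23 p [0.6586 0.2303 0.1473] yaw 113.99 toolY [-0.0004  0.0001 -1.    ] F [-0.0985 -0.4059 -1.7642] gap 0.0514 q [ 0.2875  0.357   1.0592  0.0003  1.7258 -1.702 ]
-> [0.6589 0.23   0.0292] shift [ -0.4 118.1  -0.2] turn -0.0
```

View pics/o2.png

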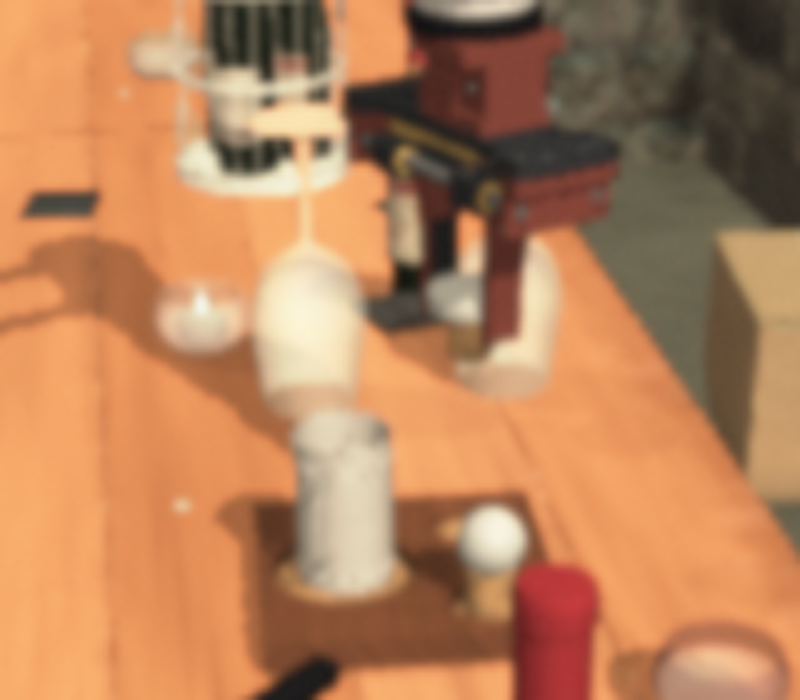

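step_arm(
  commands=[
    [-1,0,8,0,0],
    [-1,0,24,0,0],
    [-1,0,46,0,0],
    [-1,0,68,0,0],
    [-1,0,86,0,0],
    [-1,0,99,0,0],
    [-1,0,107,0,0],
    [-1,0,112,0,0],
    [-1,0,115,0,0],
    [-1,0,117,0,0],
    [-1,0,118,0,0],
    [-1,0,118.5,0,0],
    [-1,0,118.5,0,0],
  ],
)

```text
t: 37.42
ee_pos: [0.6594, 0.2301, 0.0293]
eef_rot: [-0.385, 0.385, 0.593, -0.593]
wrist_force: [-0.2, -0.6, -0.6]
finger_gap: 0.0513
```

step_arm(
  commands=[
    [-1,0,0.5,0,0],
    [-1,0,0.5,0,0],
    [-1,0,0.5,0,0],
  ],
)

```text
t: 37.67
ee_pos: [0.6595, 0.2302, 0.0292]
eef_rot: [-0.385, 0.386, 0.593, -0.593]
wrist_force: [-0.8, 0.2, 3.4]
finger_gap: 0.0517
```

Contact (3.4 N). Release and rise.

step_arm(
  commands=[
    [0.4,0,0,0,0],
    [0.4,0,0,0,0],
    [0.4,0,0,0,0],
    [0.4,0,0,0,0],
    [0.4,0,-5,0,0],
    [0.4,0,-20,0,0],
    [0.4,0,-45,0,0],
    [0.4,0,-75,0,0],
    [0.4,0,-105,0,0],
    [0.4,0,-135,0,0],
    [0.4,0,-160,0,0],
    [0.4,0,-170,0,0],
    [0.4,0,-170,0,0],
  ],
)

```text
t: 38.75
ee_pos: [0.6602, 0.2304, 0.2034]
eef_rot: [-0.383, 0.387, 0.595, -0.591]
wrist_force: [0.6, 0.2, 0.6]
finger_gap: 0.0617
```

```bash
python3 go.py .34 .36 .25 114
```

```text
t 38.75 p [0.6602 0.2304 0.2034] yaw 113.99 toolY [ 0.0075  0.0022 -1.    ] F [0.5829 0.1934 0.6361] gap 0.0617 q [ 0.2872  0.3586  0.958  -0.      1.8172 -1.7023]
-> [0.34 0.36 0.25] shift [248.5 -48.7 239.5] turn -0.0
```

step_arm(
  commands=[
    [0.4,6,-15,5,0],
    [0.4,18,-35,17,0],
    [0.4,38,-48,36,0],
    [0.4,60,-48,58,0],
    [0.4,83,-48,80,0],
    [0.4,106,-48,102,0],
    [0.4,129,-48,124,0],
    [0.4,152,-48,147,0],
    [0.4,175,-48,169,0],
    [0.4,197,-48,190,0],
    [0.4,217,-48,209,0],
    [0.4,233,-48,225,0],
    [0.4,244,-48,235,0],
    [0.4,248,-48,239,0],
    [0.4,248,-48,239,0],
    [0.4,248,-48,239,0],
  ],
)

```text
t: 40.08
ee_pos: [0.3397, 0.3592, 0.2452]
eef_rot: [0.385, -0.385, -0.593, 0.594]
wrist_force: [0.5, -0.8, 0.2]
finger_gap: 0.0613
```

```bash
python3 - <<'E'
from h import *
from workcell import snapshot
for n in("side","top"):cv2.imwrite(f"pics/p_{n}.png",snapshot(n)[:,:,::-1])
crop("pics/p_side.png","pics/p2.png",240,130,440,330,4)
crop("pics/p_top.png","pics/p3.png",210,100,470,260,3)
c=lambda x,y,z,r:[[x+r*np.cos(a),y+r*np.sin(a),z] for a in np.linspace(0,2*np.pi,60)]
L=[c(.6265,-.1226,.01,.013),c(.602,-.2405,.245,.0155),c(.5797,.1955,.102,.028),c(.6552,.136,.056,.019),c(.6595,.2302,.052,.026)]
for n,f,(x0,y0),s in(("top","p3",(210,100),3),("side","p2",(240,130),4)):
    J=cv2.imread(f"pics/{f}.png")
    for P in L: cv2.polylines(J,[((proj(n,P)-[x0,y0]+.5)*s).astype(np.int32)],True,(255,0,255),1)
    cv2.imwrite(f"pics/{f}o.png",J)
E
```

```text
(no output)
```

View pics/p2o.png

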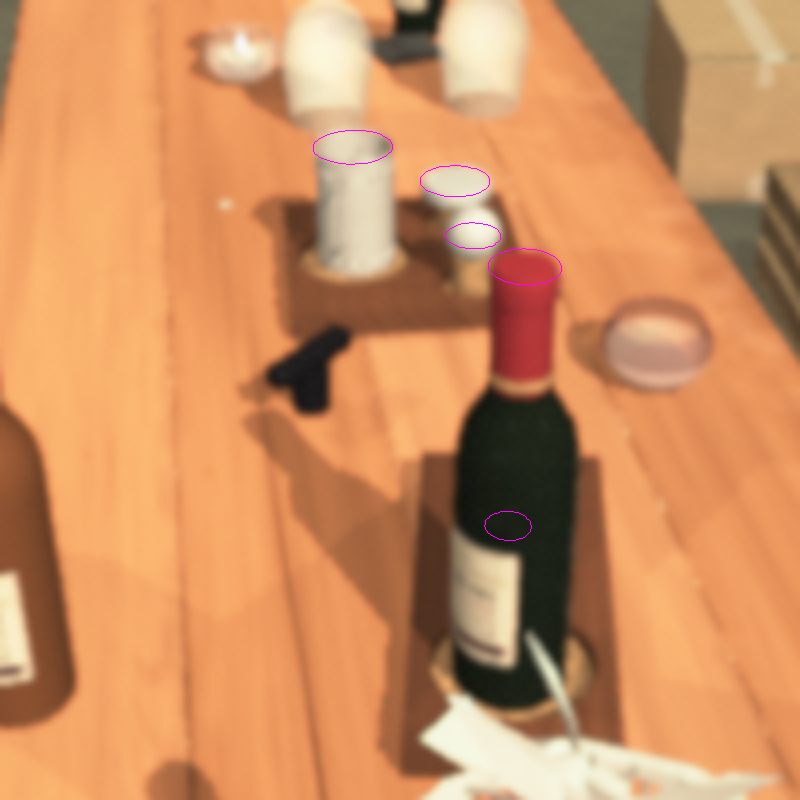

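View pics/p3o.png

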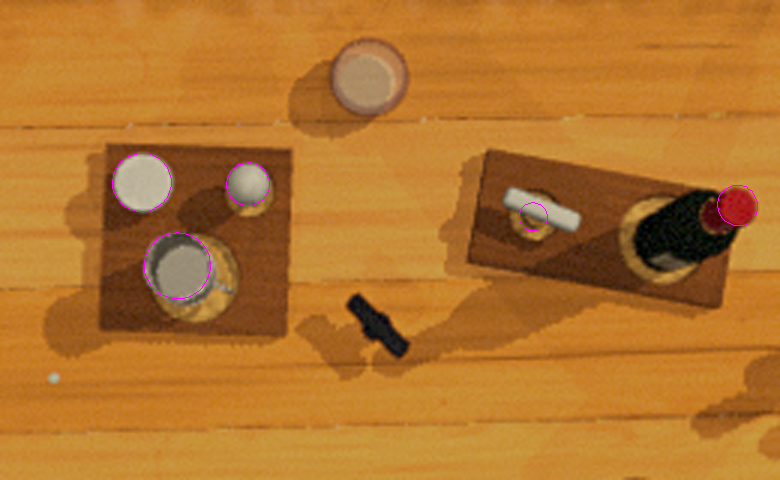

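View pics/p_top.png

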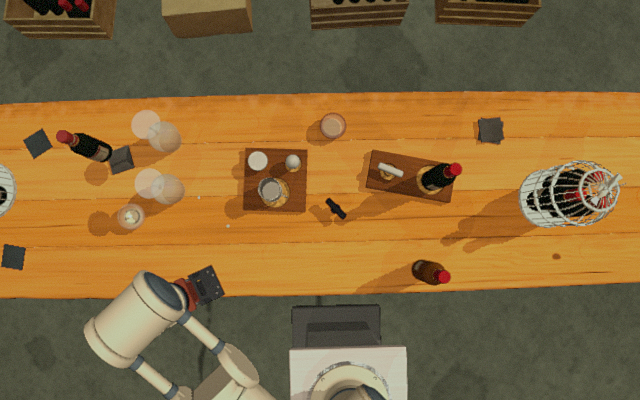

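All five pieces match their expected outlines at pocket height, and the votive, the glasses and the look-alikes have not moved in the picture. Handing in.

```bash
python3 -c "
from workcell import ctrl,monitor
print(monitor.read_state()['t']);print(ctrl.sign_off())"
```

```text
40.1833
the job is handed in; nothing more can be done
None
```

Both kits are made up and the job is handed in, at 40.2 s of the 131 s allowed.

- **Long caddy:** the half bottle is in the large pocket and the bar-headed stopper in the small one. The bottle was held until the wrist force showed it standing on the pocket floor.
- **Square caddy:** the steel cup is in the large pocket. The ball-headed stopper is in the small pocket nearer the robot's right, and the disc-headed one in the other.

**Last checks:** in the final top and side pictures each piece stands upright in its pocket. In the top view the outlines of the bottle, cup, ball and disc, drawn at the heights they should have in their pockets, match the picture. The bar-headed stopper could only be checked from above, because the bottle hides it in the side view; there its head was centred to within about 1 mm. The gripper is clear of everything. The votive, the wine glass and both look-alikes stand where they did at the start.

**What disagreed or was not confirmed:**
- The side camera puts things 2–4 mm off the top camera in x. The calibration is stated as good to about 2 mm, and the pockets leave enough room for this.
- The bar-headed stopper gave no clear contact reading before I released it. It was within about 0.5 mm of the pocket floor by height.
- I could not make out how low the cup's handle reaches, so I placed the cup with its handle inside the pocket's circle.

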